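Hold a shaft collar with its set screw on the shaft's flat

ROBOT

A 6-joint arm with a two-finger parallel gripper is mounted at the origin on a cart in front of the work surface, level with it; the furniture and walls round the work are solid. World frame = base frame: x ahead of the robot, y to its left, z up, the work surface at z = 0. Lengths are in m, angles in rad, forces in N, time in s.
With the tool pointing down it reaches from about 0.375 to 0.9 m from the base axis. Payload 3.1 kg.
Tool frame: the origin (TCP) lies on the centre line of the jaws, within the pads' length; the fingertips stand 8 mm ahead of it and the grasp point (between the pads) lies 11 mm behind it; z points along the fingers, y is the line along which they close (so a half turn about z gives the same grasp; the last joint's range is limited). The gripper opens to 85 mm and grips with 20 to 120 N. Pads are 22 mm wide; open, the fingers measure 114 mm over their backs; the gripper's body (76 mm by 85 mm) begins 54 mm behind the grasp point. The pads swing forward as they close: fully open they stand 13 mm farther back than shut.
Start: joints at [1.075, 0.527, 1.433, -0, 1.181, -0.178], TCP at [0.195, 0.594, 0.239] pointing down, gripper open.
Joint ranges: [-3.08, 3.08], [-0.75, 2.2], [0.22, 2.44], [-1.43, 4.57], [0, 2.65], [-2.85, 2.85]. Speed limits (rad/s): [2.79, 2.79, 3.14, 3.14, 3.14, 3.14].

INTERFACE

Orientations are given as a unit quaternion [x, y, z, w].
In Python, from station import * gives the robot as it stands.
- The arm moves only by the tool play_rows, never from a script. Its argument "rows" is a list of rows, each a list of 3 entries, a list of its own where there are three numbers: the turn, a rotation vector about the tool's x, y, z in degrees, then the shift along the tool's x, y, z in mm, then the closure, from 0 (fully open) to 1 (shut). In form: [[[ax, ay, az], [dx, dy, dz], jaw], ...]. A call has 1 to 12 rows; each row shifts and turns the commanded pose from where the row before left it, along the tool's axes as they then stand; what a row does not reach is not made up. A row lasts 1/12 s, in which the tool goes at most 41.7 mm and 7.16 degrees, less where a joint would pass 70% of its speed; a pose out of reach is approached as far as the arm can. A call with a gripper value outside its range is refused whole. The fingers move at their own pace and stop on an object; "grip_force" is the grip in N (left out, the last holds). Time passes only in rows, so rows that do not move let the fingers close. It gives the time, the measured TCP pose, the force, the opening and the grip force at its end, in the units of the state.
- sense(): the state, without advancing time (a new reading comes with each control period).
- snapshot(name): name is "scene" or "top"; returns (picture, depth): 480x640x3 uint8, red, green, blue; 480x640 float32, m along the optical axis (not along the pixel's ray), 0 where there is no reading.
- get_calibration(name): a dict with "vfov" (degrees; the focal length in pixels is half the picture's height over the tangent of half this angle, whatever the lens; pixels are square), "cx", "cy" (the principal point, pixels), "xyz" and "attitude" of the camera in the world. Camera axes: x right, y down, z forward; pixel columns grow to the right and rows downward; lengths in m; the calibration is good to about 2 mm. A picture is of the moment at which its call begins. get_calibration takes no time and is no camera call.
- sign_off(): hands the job in; it is judged then, once.
The state is a dict: "t": time; "q": joint angles; "qd": joint speeds; "tau": joint torques, N m; "tcp_pos": TCP position; "tool_rot": TCP orientation; "force": force on the tool from outside, world axes, zero at the start; "ft_torque": the same for the moment, N m; "finger_gap": opening from 0.0 (shut) to 1.0 (fully open); "gripper_force": force on a finger pad.
Only numpy, scipy, OpenCV 4.12 (cv2) and the standard library are available. Lean on these libraries where they do the work, as an engineer would, in place of code of your own. Each camera call takes 0.05 s, during which the arm holds its last target. There are 200 camera calls.

TASK

Swing the guide arm of the small drive unit round until it clicks into its end detent, with its guide block standing in front of the shaft. Then turn the bare shaft with the gripper until its flat squarely faces the guide block. Then pick up the loose collar, lower it over the shaft with its screw pointing at the guide block, and finish while still holding it there, level, with the screw at the height of the guide's hole and the screw's tip pressed lightly against the flat; do not set the collar down or let go of it, and leave the screwdriver, vial and crucible where they are.

Things in the scene. Friction and masses are not known exactly. Their poses are not given: they have to be found in the camera images.
- drive: small drive unit, fixed to the worktop: base plate (x -110 to +45, y -48 to +103, 10 mm thick), on it a grey gearbox 62 x 62 mm, top 46 mm above the worktop, with a vertical steel shaft. Origin: on the shaft's axis at worktop level; z up; -x is the front, where the seated guide block stands, 75 mm from the shaft's axis. The guide arm's pivot is vertical, at x -75, y +65 mm
- hold_point (a point): point on the shaft's axis, fixed to the drive unit, 78 mm above the worktop: the height of the guide's hole, where the middle of the collar belongs
- shaft (a joint): turning angle of the vertical shaft, rad, counter-clockwise from above; 0 when its flat faces exactly the drive's -x (the seated guide block); at q the flat's outward normal is the drive's -x turned by q about z. Turns freely from -2.8 to 2.8 with slight friction (0.02 N m); stays where it is left
- guide_arm (a joint): angle of the guide arm about its pivot, rad, counter-clockwise from above. At 0 it points from the pivot 120 degrees counter-clockwise from the drive's +x; it grows as it swings past the front to its stop at 2.618 (seated, pointing to the drive's -y). From about 2.1 a sprung ball resists (1 to 2 N at the block), past 2.4 it pushes it home. Elsewhere it stays where left (0.03 N m)
- guide_peg (a point): top centre of the round steel peg, 13 mm in diameter, with which the guide arm is moved; it stands upright on the guide block at the end of the arm, 65 mm from the pivot; peg from 91 to 113 mm above the worktop; the block below it is 20 x 20 mm and reaches from 15 to 91 mm
- guide_hole (a point): centre of the horizontal screwdriver hole in the guide block, 78 mm above the worktop; when seated, the hole points at the shaft
- collar: loose bright steel shaft collar, 90 g, lying flat on the worktop: ring of 32 mm outside diameter, 22 mm bore, 20 mm high. Two flat pads, 20 mm long, 34 mm over both, face its +y and -y: grasp it there. Its set screw lies along its -x at half height. Origin: on the ring's axis at its underside, z up
- collar_mid (a point): middle of the collar: on its axis, 10 mm above its underside
- screw_head (a point): outer end of the collar's set screw, 26 mm from the collar's axis along its -x, at half height. Screw head 9 mm in diameter, 17 to 26 mm from the axis; tip 5 mm in diameter, ending in the bore 6 mm from the collar's axis, so it passes the shaft's flat with 1.5 mm to spare but not its round side
- driver: bystander: screwdriver with a red handle, 150 mm long, lying on the worktop; origin near its middle
- vial: bystander: vial with black cap, 28 mm in diameter, 62 mm high, origin at its underside
- crucible: bystander: white crucible, 36 mm in diameter, 30 mm high, origin at its underside
- shaft_top (a point): end of the steel shaft, on its axis, 106 mm above the worktop. The shaft is 18 mm in diameter; its one flat lies 4.5 mm from the axis (13.5 mm from the flat to the opposite side) and runs from 58 mm above the worktop to the end; below 58 mm the shaft is round; above 100 mm it tapers

How it is judged:
By the outcome, as a careful person would: the job done as asked, in the order asked, and still so for the second after the job is handed in, while the arm keeps its last pose, push and grip.
It also fails if it takes over 72 s, if anything falls off the work surface, if the arm or the gripper's body presses on something with over 40 N, if the wrist force passes 120 N, or if a joint passes its speed limit or range.

## Working session

There is one attempt and no reset: what is moved stays moved. The work goes in short steps, Python scripts to look and compute and a tool call to move; the robot and the scene stay as the last step left them, time stands still between calls to the robot, and variables do not carry over. Pictures are saved under pics/ and viewed, at most 10 in all, crops included, and the job is handed in when it is done.

Besides the shell and the picture viewer there is one more tool, called after "Call:" in YAML: its name, and indented under it one key for each argument. play_rows: Moves the arm, as the interface text tells. Its arguments: {"type":"object","properties":{"rows":{"type":"array","items":{"type":"array"}},"grip_force":{"type":"number"}},"required":["rows"]}

```bash
ls; mkdir -p pics; python3 - <<'E'
from station import *
import cv2,numpy as np
s=sense();print(s)
for n in("scene","top"):
    c=get_calibration(n);print(n,c)
    p,d=snapshot(n);cv2.imwrite(f"pics/{n}0.png",p[:,:,::-1]);np.save(f"pics/{n}0.npy",d)
E
```

```text
pics
{'t': 0.0, 'q': array([ 1.07451756e+00,  5.28490998e-01,  1.43388683e+00, -1.47970306e-05,
        1.18139819e+00, -1.78514681e-01]), 'qd': array([ 0.00112089, -0.0001827 ,  0.00129385,  0.00057496,  0.00137865,
        0.00106129]), 'tau': array([-7.84792846e-04, -4.42355061e+01, -1.78017300e+01, -7.29632802e-05,
        8.43952439e-03, -4.27057643e-06]), 'tcp_pos': array([0.1949269 , 0.59309713, 0.23832326]), 'tool_rot': array([ 1.58211552e-01,  9.87404635e-01, -1.03239873e-03, -3.54926004e-04]), 'force': array([-0.81081699, -0.11817126, -0.16211703]), 'ft_torque': array([-0.00287499, -0.0558041 ,  0.00884912]), 'gripper_force': 0.0, 'finger_gap': 1.0023987872253015}
scene {'vfov': 48.40094982588732, 'cx': 324.8754040413164, 'cy': 233.49625270636756, 'xyz': array([ 0.4980634 , -0.38296931,  0.85559114]), 'attitude': array([ 0.96445643, -0.10705516,  0.02658426, -0.24011717])}
top {'vfov': 55.67987115246994, 'cx': 318.8495314897178, 'cy': 239.80601432580178, 'xyz': array([0.4301197 , 0.04361762, 1.01297343]), 'attitude': array([-0.69916043,  0.70972135, -0.06536694,  0.05654607])}
```

View pics/scene0.png

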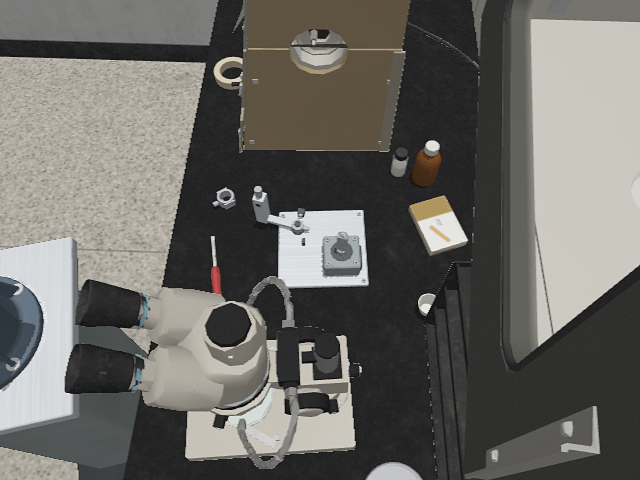

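View pics/top0.png

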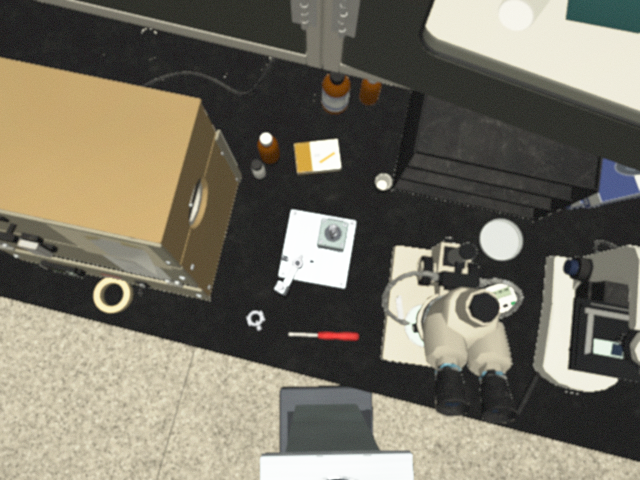

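The top view shows the drive at about (320,248), with the shaft at (333,233), the arm pivot near (297,262) and the block/peg near (283,287). The collar is at (256,319), the driver at (325,336), the vial at (258,169) and the crucible at (383,182).

```bash
cat > h.py <<'E'
import numpy as np,cv2
from scipy.spatial.transform import Rotation as R
from station import *
def cam(n):
    c=get_calibration(n);f=240/np.tan(np.radians(c['vfov']/2));return f,c['cx'],c['cy'],np.array(c['xyz']),R.from_quat(c['attitude']).as_matrix()
def cloud(n,d):
    f,cx,cy,t,M=cam(n);v,u=np.mgrid[:480,:640]
    P=np.stack([(u-cx)/f*d,(v-cy)/f*d,d],-1)@M.T+t
    P[d==0]=np.nan;return P
def ray(n,u,v,z):
    f,cx,cy,t,M=cam(n);r=M@np.array([(u-cx)/f,(v-cy)/f,1]);return t+r*(z-t[2])/r[2]
def proj(n,p):
    f,cx,cy,t,M=cam(n);q=(np.array(p)-t)@M;return np.array([cx+f*q[...,0]/q[...,2],cy+f*q[...,1]/q[...,2]]).T
E
python3 - <<'E'
from h import *
ims=[]
for n,(u0,v0,u1,v1) in dict(top=(235,200,365,345),scene=(205,175,375,295)).items():
    d=np.load(f"pics/{n}0.npy");P=cloud(n,d)
    Q=P[v0:v1,u0:u1].reshape(-1,3)
    z=Q[:,2];print(n,np.nanpercentile(z,[5,25,50,75,99]))
    for nm,a,b in(("plate",.005,.016),("box",.04,.052),("high",.085,.13),("low",.016,.03)):
        S=Q[(z>a)&(z<b)]
        if len(S)>5:
            r=cv2.minAreaRect((S[:,:2]*1000).astype(np.float32));print(nm,len(S),r,S[:,2].mean())
        if nm=="high":
            g=S[np.argsort(-S[:,2])][:40];print(np.round(g[::3]*1000))
    im=cv2.imread(f"pics/{n}0.png")[v0:v1,u0:u1]
    ims.append(cv2.resize(im,None,fx=580/(v1-v0)*.65,fy=580/(v1-v0)*.65,interpolation=cv2.INTER_CUBIC))
    print(im.shape,ims[-1].shape)
cv2.imwrite("pics/crop0.png",np.hstack(ims)[:,:800]) if False else None
im=cv2.imread("pics/top0.png")[205:345,240:360];a=cv2.resize(im,None,fx=4,fy=4,interpolation=cv2.INTER_CUBIC)
im=cv2.imread("pics/scene0.png")[180:280,205:285];b=cv2.resize(im,None,fx=4,fy=4,interpolation=cv2.INTER_CUBIC)
im=cv2.imread("pics/scene0.png")[220:280,315:367];c=cv2.resize(im,(320,369),interpolation=cv2.INTER_CUBIC)
o=np.zeros((600,800,3),np.uint8);o[:560,:480]=a;o[:300,480:]=b[:300];o[300:,480:]=c[:300];cv2.imwrite("pics/crop0.png",o)
E
```

```text
top [-0.0026682  -0.00061171  0.0010353   0.00809656  0.05917288]
plate 3869 ((536.7454833984375, 73.37882995605469), (318.533935546875, 281.56951904296875), 1.729500412940979) 0.010127672649408172
box 711 ((557.1884765625, 31.581939697265625), (73.6737289428711, 202.4461212158203), 61.633689880371094) 0.0459909784336194
high 158 ((556.03564453125, 58.6580810546875), (21.28119659423828, 179.59548950195312), 48.92914962768555) 0.09948596472547584
[[499. 105. 115.]
 [499. 115. 115.]
 [495. 109. 115.]
 [493. 109. 114.]
 [498. 115. 114.]
 [497. 107. 113.]
 [496. 117. 113.]
 [494. 115. 112.]
 [502. 111. 111.]
 [500. 111. 111.]
 [498. 113. 110.]
 [616.  -0. 108.]
 [618.  -0. 107.]
 [614.  -0. 106.]]
low 449 ((494.08758544921875, 74.80616760253906), (220.52310180664062, 234.19952392578125), 2.397428035736084) 0.02231442874858411
(145, 130, 3) (377, 338, 3)
scene [-0.00284523 -0.00105385  0.00077115  0.00961407  0.21034942]
plate 5141 ((525.933837890625, 60.47389221191406), (205.04351806640625, 281.2089538574219), 79.025146484375) 0.009373299291026352
box 1064 ((556.5736694335938, 32.776214599609375), (76.89952850341797, 206.881103515625), 57.46745681762695) 0.04521645862385611
high 282 ((553.891845703125, 54.87189483642578), (20.705345153808594, 179.71676635742188), 48.862548828125) 0.09839782690874199
[[493. 112. 115.]
 [494. 106. 114.]
 [492. 109. 114.]
 [498. 112. 114.]
 [489. 110. 113.]
 [491. 110. 113.]
 [488. 107. 113.]
 [496. 113. 112.]
 [496. 105. 112.]
 [494. 110. 112.]
 [493. 106. 111.]
 [492. 109. 111.]
 [496. 102. 111.]
 [490. 106. 111.]]
low 754 ((529.0303344726562, 72.10774230957031), (203.94442749023438, 251.5150909423828), 81.8408432006836) 0.022288161546421638
(120, 170, 3) (377, 534, 3)
```

View pics/crop0.png

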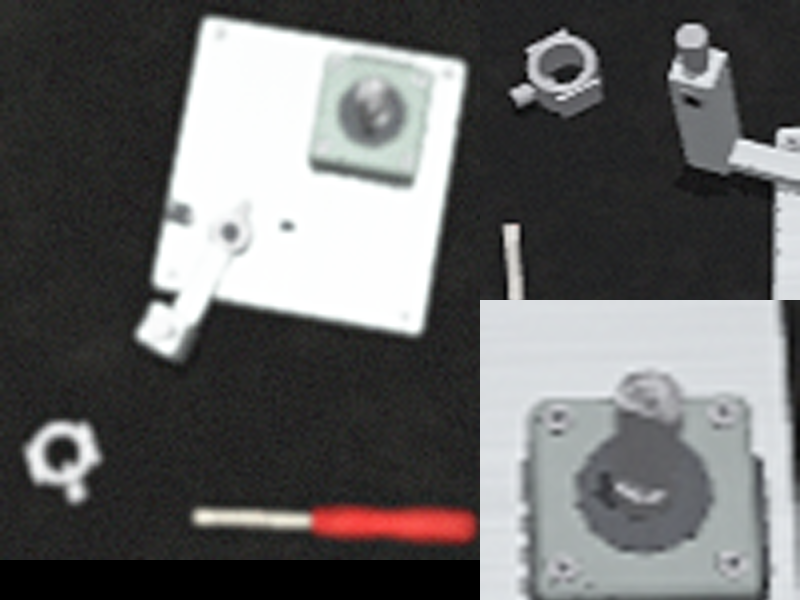

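```bash
cat > fit.py <<'E'
from h import *
from scipy.optimize import minimize
E
python3 - <<'E'
from h import *
for n in("top","scene"):
    d=np.load(f"pics/{n}0.npy");P=cloud(n,d);im=cv2.imread(f"pics/{n}0.png")
    # plate+box component: points within 0.006..0.05, near
    Z=P[...,2]
    g=cv2.cvtColor(im,cv2.COLOR_BGR2GRAY)
    m=((abs(Z-.010)<.004)&(abs(P[...,0]-.57)<.13)&(abs(P[...,1]-.03)<.13)&(g>120)).astype(np.uint8)
    k,l,st,c=cv2.connectedComponentsWithStats(m);i=1+np.argmax(st[1:,4])
    vv,uu=np.nonzero(l==i);X=np.array([ray(n,u,v,.010)[:2]*1000 for u,v in zip(uu,vv)],np.float32)
    r=cv2.minAreaRect(X);print(n,"plate",len(X),r, cv2.boxPoints(r).round().tolist())
    m=((abs(Z-.046)<.004)&(abs(P[...,0]-.6)<.06)&(abs(P[...,1])<.06)).astype(np.uint8)
    k,l,st,c=cv2.connectedComponentsWithStats(m);i=1+np.argmax(st[1:,4])
    vv,uu=np.nonzero(l==i);X=np.array([ray(n,u,v,.046)[:2]*1000 for u,v in zip(uu,vv)],np.float32)
    print("box",len(X),cv2.minAreaRect(X))
    Q=P.reshape(-1,3)
    for nm,x,y,a,b in(("shaft",.61,0,.06,.12),("shafttop",.61,0,.1,.12),("peg",.495,.11,.1,.12),("blocktop",.495,.11,.085,.096)):
        S=Q[(abs(Q[:,0]-x)<.04)&(abs(Q[:,1]-y)<.04)&(Q[:,2]>a)&(Q[:,2]<b)]*1000
        print(nm,len(S),S.mean(0).round(1),S.min(0).round(1),S.max(0).round(1))
    # collar
    m=((Z>.008)&(Z<.03)&(abs(P[...,0]-.42)<.06)&(abs(P[...,1]-.17)<.06))
    S=P[m]*1000;t=S[S[:,2]>15];print("collar",len(S),len(t),t.mean(0).round(1),cv2.minAreaRect(t[:,:2].astype(np.float32)),S.min(0).round(1),S.max(0).round(1))
    S=S[np.argsort(S[:,1])]; print(S[:8].round(0).tolist())
E
```

```text
Traceback (most recent call last):
  File "h.py", line 11, in ray
    f,cx,cy,t,M=cam(n);r=M@np.array([(u-cx)/f,(v-cy)/f,1]);return t+r*(z-t[2])/r[2]
                ~~~^^^
  File "h.py", line 5, in cam
    c=get_calibration(n);f=240/np.tan(np.radians(c['vfov']/2));return f,c['cx'],c['cy'],np.array(c['xyz']),R.from_quat(c['attitude']).as_matrix()
ValueError: time passes only in moves, steps and waits
```

```bash
rm fit.py; sed -i 's/^def cam/from functools import lru_cache\n@lru_cache\ndef cam/' h.py
cat > m.py <<'E'
from h import *
for n in("top","scene"):
    d=np.load(f"pics/{n}0.npy");P=cloud(n,d);im=cv2.imread(f"pics/{n}0.png")
    Z=P[...,2]
    g=cv2.cvtColor(im,cv2.COLOR_BGR2GRAY)
    def flat(m,z):
        k,l,st,c=cv2.connectedComponentsWithStats(m.astype(np.uint8));i=1+np.argmax(st[1:,4])
        vv,uu=np.nonzero(l==i);X=np.array([ray(n,u,v,z)[:2]*1000 for u,v in zip(uu,vv)],np.float32)
        r=cv2.minAreaRect(X);print(n,z,len(X),r, cv2.boxPoints(r).round().tolist())
    flat((abs(Z-.010)<.004)&(abs(P[...,0]-.57)<.13)&(abs(P[...,1]-.03)<.13)&(g>120),.01)
    flat((abs(Z-.046)<.004)&(abs(P[...,0]-.6)<.06)&(abs(P[...,1])<.06),.046)
    Q=P.reshape(-1,3)
    for nm,x,y,a,b in(("shaft",.61,0,.06,.12),("shafttop",.61,0,.1,.12),("peg",.495,.11,.1,.12),("blocktop",.495,.11,.085,.096)):
        S=Q[(abs(Q[:,0]-x)<.04)&(abs(Q[:,1]-y)<.04)&(Q[:,2]>a)&(Q[:,2]<b)]*1000
        print(nm,len(S),S.mean(0).round(1),S.min(0).round(1),S.max(0).round(1))
    m=((Z>.008)&(Z<.03)&(abs(P[...,0]-.42)<.06)&(abs(P[...,1]-.17)<.06))
    S=P[m]*1000;t=S[S[:,2]>15];print("collar",len(S),len(t),t.mean(0).round(1),cv2.minAreaRect(t[:,:2].astype(np.float32)),S.min(0).round(1),S.max(0).round(1))
    S=S[np.argsort(S[:,0])]; print(S[:8].round(0).tolist())
E
python3 m.py
```

```text
top 0.01 3358 ((587.0985717773438, 34.272857666015625), (149.4282684326172, 154.64755249023438), 78.97465515136719) [[497.0, -24.0], [649.0, -54.0], [677.0, 93.0], [525.0, 122.0]]
top 0.046 658 ((613.317626953125, 1.0891685485839844), (61.28330993652344, 61.651973724365234), 79.54033660888672) [[577.0, -23.0], [638.0, -35.0], [649.0, 26.0], [589.0, 37.0]]
shaft 77 [612.3   2.6  94.4] [605.2  -6.9  60.2] [621.6   9.7 107.9]
shafttop 44 [614.3   2.1 103.7] [606.6  -4.6 100.3] [621.6   9.7 107.9]
peg 36 [496.  110.3 112.1] [490.2 105.1 100.7] [501.6 117.1 115.5]
blocktop 62 [495.4 109.9  90.6] [485.1  98.7  85.4] [507.3 123.1  94.1]
collar 147 114 [434.6 170.7  19.5] ((435.5027160644531, 171.0865020751953), (34.02553939819336, 35.707847595214844), 55.077938079833984) [410.9 152.8   8.8] [449.4 189.6  23.9]
[[411.0, 162.0, 12.0], [411.0, 167.0, 9.0], [411.0, 164.0, 12.0], [413.0, 160.0, 13.0], [413.0, 162.0, 13.0], [413.0, 164.0, 14.0], [413.0, 166.0, 15.0], [415.0, 160.0, 13.0]]
scene 0.01 4506 ((584.3887939453125, 29.61661148071289), (150.45831298828125, 153.76902770996094), 79.1195983
[... 185 characters left out ...]
62) [[575.0, -28.0], [634.0, -41.0], [647.0, 19.0], [588.0, 32.0]]
shaft 191 [610.9  -4.1  87.9] [602.6 -10.6  60.6] [620.1   6.8 107.2]
shafttop 63 [612.4  -1.8 103. ] [603.3 -10.6 100.1] [620.1   6.8 107.2]
peg 69 [493.8 106.2 109.6] [487.3 100.3 100.1] [499.9 113.2 115.3]
blocktop 92 [493.8 104.   89.9] [481.6  95.2  85. ] [505.3 114.6  95.4]
collar 239 155 [432.2 166.6  18.5] ((431.98736572265625, 168.80862426757812), (39.75462341308594, 34.61989974975586), 73.21431732177734) [406.9 148.3   8.1] [448.  188.6  22.8]
[[407.0, 162.0, 11.0], [408.0, 160.0, 8.0], [408.0, 160.0, 11.0], [409.0, 161.0, 13.0], [409.0, 163.0, 13.0], [410.0, 154.0, 12.0], [410.0, 157.0, 12.0], [410.0, 159.0, 12.0]]
```

```bash
cat > s.py <<'E'
from h import *
D=np.radians(-11)
for n,c in(("top",(613.5,1.1)),("scene",(610.9,-4.0))):
    ds=[];ims=[]
    for i in range(6):
        p,d=snapshot(n);ds.append(d);ims.append(p.astype(float))
    ds=np.array(ds);print("noise",np.nanstd(ds[:,230:240,330:340],0).mean())
    im=np.mean(ims,0).astype(np.uint8)[:,:,::-1]
    P=cloud(n,np.median(ds,0));Q=P.reshape(-1,3)*1000
    u,v=proj(n,np.array([c[0],c[1],106])/1000).round().astype(int)
    o=np.ascontiguousarray(cv2.resize(im[v-14:v+22,u-18:u+19],None,fx=10,fy=10,interpolation=cv2.INTER_CUBIC));cv2.imwrite(f"pics/sh_{n}.png",o);print(u,v)
    r=Q[:,:2]-c;rad=np.hypot(*r.T);az=np.degrees(np.arctan2(r[:,1],r[:,0]))%360
    for a,b in((62,80),(80,98),(98,103),(103,109)):
        m=(rad<16)&(Q[:,2]>a)&(Q[:,2]<b);print(n,a,m.sum(),Q[m].mean(0).round(1))
        if b<109:
          for lo in range(0,360,30):
            k=m&(az>=lo)&(az<lo+30)
            if k.sum()>2:print("  az",lo,k.sum(),rad[k].mean().round(1),rad[k].max().round(1))
a=cv2.imread("pics/sh_top.png");b=cv2.imread("pics/sh_scene.png");cv2.imwrite("pics/sh.png",np.hstack([a,b]))
E
python3 s.py
```

```text
noise 0.0015809156
333 227
top 62 11 [609.1   2.6  69.8]
  az 150 3 8.2 8.4
top 80 13 [608.5   3.4  88.6]
  az 120 3 8.2 8.3
  az 150 4 8.2 8.3
top 98 21 [615.1   3.  101. ]
  az 0 3 8.4 9.2
  az 90 4 7.8 8.8
top 103 29 [613.8   2.2 105.2]
noise 0.011901583
342 235
scene 62 53 [609.5  -5.   70.7]
  az 150 19 6.8 9.1
  az 180 7 2.9 4.0
  az 210 3 1.8 2.0
  az 270 9 3.4 4.6
  az 300 9 6.3 7.3
  az 330 4 7.8 8.0
scene 80 57 [610.8  -5.6  88.5]
  az 150 16 6.1 9.3
  az 180 5 3.0 3.2
  az 210 5 1.7 2.0
  az 240 4 2.1 2.6
  az 270 7 3.2 3.6
  az 300 17 6.5 7.7
  az 330 3 8.7 8.9
scene 98 42 [612.   -2.7 100.7]
  az 0 5 8.5 10.4
  az 120 4 7.2 9.4
  az 150 8 5.6 7.9
  az 180 3 2.2 3.2
  az 270 3 2.4 3.8
  az 300 5 5.6 7.4
  az 330 7 6.2 8.3
scene 103 33 [611.8  -1.2 104.8]
```

View pics/sh.png

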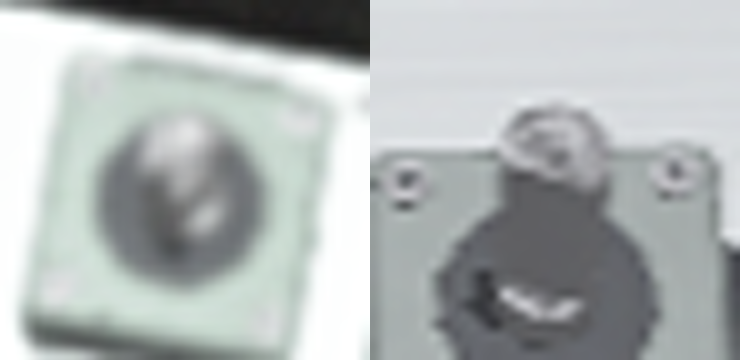

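The crops show the shaft's flat as a dark plane facing the scene camera. The depth points form a chord, which I'll fit.

```bash
cat > flat.py <<'E'
from h import *
P=cloud("scene",np.median([snapshot("scene")[1] for i in range(6)],0));Q=P.reshape(-1,3)*1000
Q=Q[(np.hypot(Q[:,0]-610.9,Q[:,1]+4)<14)&(Q[:,2]>61)&(Q[:,2]<98)]
vx,vy,x0,y0=cv2.fitLine(Q[:,:2].astype(np.float32),cv2.DIST_HUBER,0,.01,.01).ravel()
a=np.degrees(np.arctan2(vy,vx));nrm=(a-90)%360
if not 180<nrm<340:nrm=(nrm+180)%360
s=(Q[:,:2]-[x0,y0])@[vx,vy];e=(Q[:,:2]-[x0,y0])@[-vy,vx]
mid=np.array([x0,y0])+(s.min()+s.max())/2*np.array([vx,vy]);n=np.array([np.cos(np.radians(nrm)),np.sin(np.radians(nrm))])
print("normal world",nrm,"drive q deg",(nrm-169+180)%360-180,"extent",s.min(),s.max(),"resid",e.std(),"axis",mid-4.5*n,len(Q))
E
python3 flat.py
```

```text
normal world 235.87871 drive q deg 66.87871 extent -9.357335380069467 7.747668065088854 resid 1.1273907990930538 axis [611.93018224  -1.43133995] 115
```

```bash
cat > plan.py <<'E'
from h import *
import sys
def plan(x,y,z,phi,jaw,n=None,vmax=38,wmax=7):
    s=sense();p=s['tcp_pos']*1000;M=R.from_quat(s['tool_rot']).as_matrix()
    ph=np.degrees(np.arctan2(M[1,1],M[0,1]));d=np.array([x,y,z])-p;dp=(phi-ph+180)%360-180
    n=n or int(np.ceil(max(np.linalg.norm(d)/vmax,abs(dp)/wmax,1)))
    print("at",p.round(1),"phi",ph.round(2),"tilt",np.degrees(M[:2,2]).round(2),"F",s['force'].round(1),"gap",round(s['finger_gap']*85,1),"gf",round(s['gripper_force'],1),"t",round(s['t'],2),"q1,q6",np.degrees(s['q'][[0,5]]).round())
    print(n,"rows, move",d.round(1),"turn",round(-dp,1))
    for i in range(n):
        f=np.radians(ph+dp*i/n);w=d/n
        print([[0,0,round(-dp/n,2)],[round(-np.sin(f)*w[0]+np.cos(f)*w[1],1),round(np.cos(f)*w[0]+np.sin(f)*w[1],1),round(-w[2],1)],jaw],end=",\n" if (i+1)%4==0 else ",")
    print()
if __name__=="__main__":
    a=[float(v) for v in sys.argv[1:]];plan(*a[:5],n=int(a[5]) if len(a)>5 else None)
E
python3 - <<'E'
from h import *
for n in("top","scene"):
    P=cloud(n,np.load(f"pics/{n}0.npy"))
    # coarse height map over left region
    Q=P.reshape(-1,3)[np.isfinite(P).all(-1).ravel()]
    print(n)
    for y in np.arange(.1,.85,.08):
        row=[]
        for x in np.arange(.1,.8,.06):
            k=(abs(Q[:,0]-x)<.03)&(abs(Q[:,1]-y)<.04);row.append(f"{Q[k,2].max():.2f}" if k.sum()>3 else " -- ")
        print(f"y{y:.2f}",*row)
E
python3 plan.py 495 108 175 61 0.6
```

```text
top
y0.10 0.00 0.01 -0.90  --  0.01 0.01 0.09 0.12 0.03 0.01 0.01 0.59
y0.18 0.01 0.00 -0.90  --  0.01 0.02 0.02 0.01 0.01 0.01 0.39 0.56
y0.26 -0.90 -0.90 -0.90 -0.91 0.00 0.01 0.10 0.39 0.39 0.39 0.39 0.39
y0.34 -0.90 -0.90 -0.90 -0.90  --  0.01 0.06 0.39 0.39 0.39 0.39 0.39
y0.42 -0.90 -0.90 -0.90 -0.90  --  0.01 0.06 0.32 0.39 0.39 0.39 0.39
y0.50 -0.90 -0.90 -0.90 -0.90 -0.90 0.01 0.02 0.34 0.39 0.39 0.39 0.39
y0.58 -0.90 -0.90 -0.90 -0.90 -0.90  --  0.01 0.09 0.30  --   --   -- 
y0.66 -0.90 -0.90 -0.90 -0.90 -0.90  --  0.01 0.01 0.17  --   --   -- 
y0.74 -0.90 -0.90 -0.90 -0.90 -0.90 -0.90 0.00 0.01 0.01  --   --   -- 
y0.82 -0.90 -0.90 -0.90 -0.90 -0.90 -0.90  --   --   --   --   --   -- 
scene
y0.10 0.02 0.00  --   --  0.00 0.01 0.11 0.12 0.03 0.01 0.01 0.07
y0.18 0.00 0.00  --   --  0.00 0.02 0.02 0.00 0.00 0.00 0.36 0.36
y0.26  --   --   --   --  0.00 0.00 0.11 0.36 0.36 0.36 0.36 0.27
y0.34  --   --   --   --   --  0.01 0.03 0.32  --   --   --   -- 
y0.42 -0.90  --   --   --   --  0.00 0.06 0.06  --   --   --   -- 
y0.50 -0.90  --   --   --   --  0.00 0.02 0.02  --   --   
[... 1156 characters left out ...]
oat64(0.67)], [np.float64(-29.3), np.float64(-20.3), np.float64(4.0)], 0.6],[[0, 0, np.float64(0.67)], [np.float64(-29.6), np.float64(-20.0), np.float64(4.0)], 0.6],[[0, 0, np.float64(0.67)], [np.float64(-29.8), np.float64(-19.6), np.float64(4.0)], 0.6],[[0, 0, np.float64(0.67)], [np.float64(-30.0), np.float64(-19.3), np.float64(4.0)], 0.6],
[[0, 0, np.float64(0.67)], [np.float64(-30.2), np.float64(-18.9), np.float64(4.0)], 0.6],[[0, 0, np.float64(0.67)], [np.float64(-30.5), np.float64(-18.6), np.float64(4.0)], 0.6],[[0, 0, np.float64(0.67)], [np.float64(-30.7), np.float64(-18.2), np.float64(4.0)], 0.6],[[0, 0, np.float64(0.67)], [np.float64(-30.9), np.float64(-17.8), np.float64(4.0)], 0.6],
```

Call:
play_rows:
  rows:
    - [[0,0,0],[-27.2,-28.8,3.6],0.6]
    - [[0,0,0],[-27.2,-28.8,3.6],0.6]
    - [[0,0,0],[-27.2,-28.8,3.6],0.6]
    - [[0,0,0],[-27.2,-28.8,3.6],0.6]
    - [[0,0,0],[-27.2,-28.8,3.6],0.6]
    - [[0,0,0],[-27.2,-28.8,3.6],0.6]
    - [[0,0,0],[-27.2,-28.8,3.6],0.6]
    - [[0,0,0],[-27.2,-28.8,3.6],0.6]
    - [[0,0,0],[-27.2,-28.8,3.6],0.6]
    - [[0,0,0],[-27.2,-28.8,3.6],0.6]
    - [[0,0,0],[-27.2,-28.8,3.6],0.6]
    - [[0,0,0],[-27.6,-10.3,5],0.6]

```text
t: 2.0
tcp_pos: [0.4025, 0.1777, 0.1948]
tool_rot: [0.159, 0.987, -0.001, -0.001]
force: [0.5, 1.0, -0.0]
finger_gap: 0.402
gripper_force: 0.0
```

Call:
play_rows:
  rows:
    - [[0,0,0],[-27.6,-10.3,4],0.6]
    - [[0,0,0],[-27.6,-10.3,4],0.6]
    - [[0,0,0],[-27.6,-10.3,4],0.6]
    - [[0,0,0],[-27.6,-10.3,4],0.6]
    - [[0,0,0],[0,0,0],0.6]
    - [[0,0,0],[0,0,0],0.6]
    - [[0,0,0],[0,0,0],0.6]

```text
t: 2.58
tcp_pos: [0.4946, 0.1074, 0.1785]
tool_rot: [0.158, 0.987, 0.0, -0.001]
force: [-0.1, 0.4, 0.8]
finger_gap: 0.398
gripper_force: 0.0
```

```bash
cat > look.py <<'E'
from h import *
import sys
# heights of points near a given xy (mm) for both cams, saved crops
tag=sys.argv[1];x,y,z=[float(v)/1000 for v in sys.argv[2:5]];w=int(sys.argv[5]);o=[]
for n in("top","scene"):
    p,d=snapshot(n);u,v=proj(n,[x,y,z]).round().astype(int);v=min(max(v,w),480-w);np.save(f"pics/{n}_{tag}.npy",d)
    o.append(cv2.resize(np.ascontiguousarray(p[v-w:v+w,u-w:u+w,::-1]),(400,400),interpolation=cv2.INTER_CUBIC));print(n,u-w,v-w,400/(2*w))
cv2.imwrite(f"pics/{tag}.png",np.hstack(o))
E
sed -i 's/round(-np.sin/float(round(-np.sin/; s/print(\[\[0,0,/print([[0,0,/' plan.py
python3 plan.py 495 108 104 72 0.75|head -2;python3 look.py peg 495 108 110 50
```

```text
top 231 236 4.0
scene 208 139 4.0  File "plan.py", line 11
    print([[0,0,round(-dp/n,2)],[float(round(-np.sin(f)*w[0]+np.cos(f)*w[1],1),round(np.cos(f)*w[0]+np.sin(f)*w[1],1),round(-w[2],1)],jaw],end=",\n" if (i+1)%4==0 else ",")
                                                                                                                                    ^
SyntaxError: closing parenthesis ']' does not match opening parenthesis '('
```

View pics/peg.png

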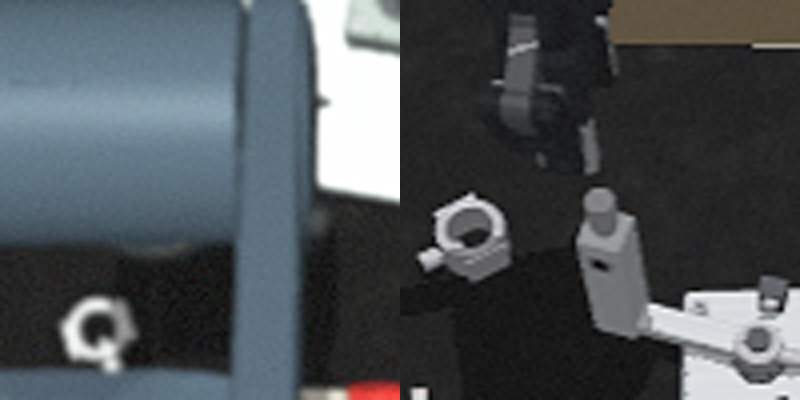

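```bash
sed -i 's/float(round(-np.sin/round(-np.sin/; s/^        print(\[\[0,0,.*/        print([[0,0,float(round(-dp\/n,2))],[float(round(-np.sin(f)*w[0]+np.cos(f)*w[1],1)),float(round(np.cos(f)*w[0]+np.sin(f)*w[1],1)),float(round(-w[2],1))],jaw],end=",\\n" if (i+1)%4==0 else ",")/' plan.py
python3 plan.py 495 108 104 72 0.75|head -2
python3 - <<'E'
from h import *
Q=cloud("scene",np.load("pics/scene_peg.npy")).reshape(-1,3)*1000
Q=Q[(np.hypot(Q[:,0]-495,Q[:,1]-108)<60)]
M=R.from_euler('z',71.8,degrees=True).as_matrix()
for a in range(150,215,8):
    S=Q[(Q[:,2]>a)&(Q[:,2]<=a+8)]
    if len(S)>3:
        L=(S[:,:2]-[494.6,107.4]);al=L@M[:2,1-1+0];ac=L@[-M[1,0]*1,M[0,0]]
        print(a,len(S),"along y_tool",np.percentile(al,[2,50,98]).round(1),"across",np.percentile(ac,[2,50,98]).round(1))
E
```

```text
at [494.1 107.9 178.7] phi 71.85 tilt [-0.07  0.01] F [-0.9 -0.3 -0.8] gap 34.1 gf 0.0 t 2.68 q1,q6 [ -0. -72.]
2 rows, move [  0.9   0.1 -74.7] turn -0.1
166 8 along y_tool [-24.6  15.2  16.4] across [-6.4 -3.9 10.2]
174 41 along y_tool [-30.9 -18.2  21.7] across [-9.5 -6.1 11.9]
182 61 along y_tool [-32.9 -27.1  19.6] across [-9.4 -5.1  7.4]
190 30 along y_tool [-32.7 -23.7  21.4] across [-9.4 -7.1  6.3]
198 18 along y_tool [-25.6  -2.4  18.5] across [-9.6 -8.5 -6.2]
206 15 along y_tool [-30.4  19.   22. ] across [-10.3  -8.7  -6.5]
214 51 along y_tool [-49.4 -26.7  23.7] across [-11.9  -9.8   3.1]
```

Call:
play_rows:
  rows:
    - [[0,0,0],[0,0,25],0.6]
    - [[0,0,0],[0,0,25],0.6]
    - [[0,0,0],[0,0,24],0.6]
    - [[0,0,0],[0,0,0],0.78]
    - [[0,0,0],[0,0,0],0.78]
    - [[0,0,0],[0,0,0],0.78]
    - [[0,0,0],[0,0,0],0.78]
    - [[0,0,0],[0,0,0],0.78]
  grip_force: 20

```text
t: 3.35
tcp_pos: [0.4964, 0.1074, 0.1062]
tool_rot: [0.158, 0.987, 0.0, 0.002]
force: [0.3, 0.6, 0.8]
finger_gap: 0.22
gripper_force: 0.0
```

```bash
cat > arc.py <<'E'
from h import *
# peg arc about pivot from current angle to end, tool phi from current to end
import sys
piv=np.array([float(sys.argv[1]),float(sys.argv[2])]);a1=float(sys.argv[3]);ph1=float(sys.argv[4]);n=int(sys.argv[5]);rad=float(sys.argv[6]) if len(sys.argv)>6 else 65
s=sense();p=s['tcp_pos'][:2]*1000;M=R.from_quat(s['tool_rot']).as_matrix();ph=np.degrees(np.arctan2(M[1,1],M[0,1]))
a0=np.degrees(np.arctan2(*(p-piv)[::-1]))%360;print(p.round(1),s['tcp_pos'][2],ph.round(1),"a0",a0.round(1),np.hypot(*(p-piv)).round(1),s['force'].round(1),s['finger_gap']*85)
pos=p
for i in range(1,n+1):
    a=np.radians(a0+(a1-a0)*i/n);t=piv+rad*np.array([np.cos(a),np.sin(a)]);f=np.radians(ph+(ph1-ph)*(i-1)/n);w=t-pos;pos=t
    print([[0,0,float(round(-(ph1-ph)/n,1))],[float(round(-np.sin(f)*w[0]+np.cos(f)*w[1],1)),float(round(np.cos(f)*w[0]+np.sin(f)*w[1],1)),0],0.78],end="," if i%4 else ",\n")
E
python3 arc.py 551 77 256 150 18
```

```text
[496.4 107.4] 0.10617097786337858 71.8 a0 150.9 62.5 [0.3 0.6 0.8] 18.683669703516593
[[0, 0, -4.3], [3.4, -6.1, 0], 0.78],[[0, 0, -4.3], [0.8, -6.6, 0], 0.78],[[0, 0, -4.3], [0.6, -6.6, 0], 0.78],[[0, 0, -4.3], [0.4, -6.6, 0], 0.78],
[[0, 0, -4.3], [0.2, -6.6, 0], 0.78],[[0, 0, -4.3], [0.1, -6.6, 0], 0.78],[[0, 0, -4.3], [-0.1, -6.6, 0], 0.78],[[0, 0, -4.3], [-0.3, -6.6, 0], 0.78],
[[0, 0, -4.3], [-0.5, -6.6, 0], 0.78],[[0, 0, -4.3], [-0.6, -6.6, 0], 0.78],[[0, 0, -4.3], [-0.8, -6.6, 0], 0.78],[[0, 0, -4.3], [-1.0, -6.6, 0], 0.78],
[[0, 0, -4.3], [-1.1, -6.5, 0], 0.78],[[0, 0, -4.3], [-1.3, -6.5, 0], 0.78],[[0, 0, -4.3], [-1.5, -6.5, 0], 0.78],[[0, 0, -4.3], [-1.7, -6.4, 0], 0.78],
[[0, 0, -4.3], [-1.8, -6.4, 0], 0.78],[[0, 0, -4.3], [-2.0, -6.3, 0], 0.78],
```

Call:
play_rows:
  rows:
    - [[0,0,-4.3],[3.4,-6.1,0],0.78]
    - [[0,0,-4.3],[0.8,-6.6,0],0.78]
    - [[0,0,-4.3],[0.6,-6.6,0],0.78]
    - [[0,0,-4.3],[0.4,-6.6,0],0.78]
    - [[0,0,-4.3],[0.2,-6.6,0],0.78]
    - [[0,0,-4.3],[0.1,-6.6,0],0.78]
    - [[0,0,-4.3],[-0.1,-6.6,0],0.78]
    - [[0,0,-4.3],[-0.3,-6.6,0],0.78]
    - [[0,0,-4.3],[-0.5,-6.6,0],0.78]
    - [[0,0,-4.3],[-0.6,-6.6,0],0.78]
    - [[0,0,-4.3],[-0.8,-6.6,0],0.78]
    - [[0,0,-4.3],[-1.0,-6.6,0],0.78]

```text
t: 4.35
tcp_pos: [0.5006, 0.0339, 0.1057]
tool_rot: [-0.289, 0.957, -0.0, 0.0]
force: [-0.8, -0.5, 0.6]
finger_gap: 0.218
gripper_force: 0.3
```

```bash
python3 arc.py 551 77 258 150 8
```

```text
[500.6  33.9] 0.10566994791977313 123.6 a0 220.5 66.4 [-0.8 -0.5  0.6] 18.544676664195528
[[0, 0, -3.3], [-2.2, -5.1, 0], 0.78],[[0, 0, -3.3], [-1.0, -5.2, 0], 0.78],[[0, 0, -3.3], [-1.1, -5.2, 0], 0.78],[[0, 0, -3.3], [-1.2, -5.2, 0], 0.78],
[[0, 0, -3.3], [-1.4, -5.1, 0], 0.78],[[0, 0, -3.3], [-1.5, -5.1, 0], 0.78],[[0, 0, -3.3], [-1.6, -5.1, 0], 0.78],[[0, 0, -3.3], [-1.7, -5.0, 0], 0.78],
```

Call:
play_rows:
  rows:
    - [[0,0,-3.3],[-1.5,-5.1,0],0.78]
    - [[0,0,-3.3],[-1.0,-5.2,0],0.78]
    - [[0,0,-3.3],[-1.1,-5.2,0],0.78]
    - [[0,0,-3.3],[-1.2,-5.2,0],0.78]
    - [[0,0,-3.3],[-1.4,-5.1,0],0.78]
    - [[0,0,-3.3],[-1.5,-5.1,0],0.78]
    - [[0,0,-3.3],[-1.6,-5.1,0],0.78]
    - [[0,0,-3.3],[-1.7,-5.0,0],0.78]
    - [[0,0,0],[0,0,0],0.78]
    - [[0,0,0],[0,0,0],0.78]
    - [[0,0,0],[0,0,0],0.78]

```text
t: 5.27
tcp_pos: [0.537, 0.0132, 0.1053]
tool_rot: [-0.498, 0.867, -0.0, 0.0]
force: [0.4, 0.1, -0.1]
finger_gap: 0.22
gripper_force: 0.0
```

```bash
python3 arc.py 551 77 262 150 3; cat > pegpos.py <<'E'
from h import *
for n in("top","scene"):
    Q=cloud(n,np.median([snapshot(n)[1] for i in range(3)],0)).reshape(-1,3)*1000
    b=Q[(np.hypot(Q[:,0]-538,Q[:,1]-13)<35)&(Q[:,2]>40)&(Q[:,2]<88)]
    t=Q[(np.hypot(Q[:,0]-538,Q[:,1]-13)<28)&(Q[:,2]>88)&(Q[:,2]<94)]
    print(n,len(b),len(b) and b.mean(0).round(1),len(t),len(t) and t.mean(0).round(1))
E
python3 pegpos.py
```

```text
[537.   13.2] 0.10529739642647885 149.7 a0 257.6 65.4 [ 0.4  0.1 -0.1] 18.736850751936803
[[0, 0, -0.1], [-0.9, -1.5, 0], 0.78],[[0, 0, -0.1], [-0.6, -1.6, 0], 0.78],[[0, 0, -0.1], [-0.6, -1.6, 0], 0.78],top 0 0 0 0
scene 170 [536.1   3.9  65.6] 42 [532.9   8.9  90.3]
```

Call:
play_rows:
  rows:
    - [[0,0,0],[-0.3,-0.9,0],0.78]
    - [[0,0,0],[-0.3,-0.9,0],0.78]
    - [[0,0,0],[-0.3,-0.9,0],0.78]
    - [[0,0,0],[-0.3,-0.9,0],0.78]
    - [[0,0,0],[0,0,0],0.78]

```text
t: 5.98
tcp_pos: [0.541, 0.0123, 0.1047]
tool_rot: [-0.498, 0.867, -0.0, 0.0]
force: [0.2, 0.1, -0.1]
finger_gap: 0.22
gripper_force: 0.0
```

```bash
python3 arc.py 551 77 262 150 3|head -1;python3 pegpos.py
```

```text
[541.   12.3] 0.10471313515657582 149.8 a0 261.2 65.5 [ 0.2  0.1 -0.1] 18.72214115819047
top 0 0 0 0
scene 166 [536.2   3.6  65.3] 50 [534.1   7.7  90.2]
```

Call:
play_rows:
  rows:
    - [[0,0,0],[-0.3,-0.9,0],0.78]
    - [[0,0,0],[-0.3,-0.9,0],0.78]
    - [[0,0,0],[0,0,0],0.78]

```text
t: 6.53
tcp_pos: [0.542, 0.0121, 0.1046]
tool_rot: [-0.498, 0.867, 0.0, -0.001]
force: [-1.5, 0.2, 0.6]
finger_gap: 0.219
gripper_force: 0.6
```

Call:
play_rows:
  rows:
    - [[0,0,0],[-0.5,-1.4,0],0.78]
    - [[0,0,0],[0,0,0],0.78]

```text
t: 6.7
tcp_pos: [0.5422, 0.0121, 0.1045]
tool_rot: [-0.499, 0.867, 0.001, -0.002]
force: [-4.4, -0.1, 3.3]
finger_gap: 0.22
gripper_force: 2.0
```

Call:
play_rows:
  rows:
    - [[0,0,0],[1.2,3.6,0],0.65]
    - [[0,0,0],[0,0,0],0.65]
    - [[0,0,0],[0,0,-20],0.65]
    - [[0,0,0],[0,0,-28],0.65]
    - [[0,0,0],[0,0,-28],0.65]
    - [[0,0,0],[0,0,-14],0.65]

```text
t: 7.2
tcp_pos: [0.5426, 0.0121, 0.1979]
tool_rot: [-0.498, 0.867, -0.002, 0.003]
force: [0.8, -0.3, -0.2]
finger_gap: 0.35
gripper_force: 0.0
```

```bash
python3 pegpos.py; python3 - <<'E'
from h import *
p,d=snapshot("scene");Q=cloud("scene",d).reshape(-1,3)*1000
for a,b,nm in((99,120,"peg"),(40,87,"blockface")):
    S=Q[(np.hypot(Q[:,0]-538,Q[:,1]-11)<25)&(Q[:,2]>a)&(Q[:,2]<b)]
    print(nm,len(S),S.mean(0).round(1),S.min(0).round(1),S.max(0).round(1))
    print(cv2.minAreaRect(S[:,:2].astype(np.float32)))
E
python3 plan.py 615 -1 140 56 0.55
```

```text
top 9 [529.7  11.9  65.4] 2 [530.1  10.1  91.4]
scene 175 [536.5   3.9  65.9] 84 [538.1   9.6  89.9]
peg 76 [537.6  11.1 109.1] [531.6   5.5  99.1] [544.2  18.5 114.3]
((537.8248291015625, 12.208887100219727), (12.342733383178711, 12.84512710571289), 6.801884174346924)
blockface 174 [536.4   4.   65.8] [5.263e+02 2.000e-01 4.000e+01] [549.   19.5  87. ]
((537.6044921875, 11.159502029418945), (19.93341827392578, 21.255605697631836), 79.08861541748047)
at [539.4  12.6 193.3] phi 149.79 tilt [-0.15  0.03] F [ 0.4 -0.7  0.9] gap 29.7 gf 0.0 t 7.55 q1,q6 [ -11. -160.]
14 rows, move [ 75.6 -13.6 -53.3] turn 93.8
[[0, 0, 6.7], [-1.9, -5.2, 3.8], 0.55],[[0, 0, 6.7], [-2.5, -4.9, 3.8], 0.55],[[0, 0, 6.7], [-3.0, -4.6, 3.8], 0.55],[[0, 0, 6.7], [-3.5, -4.2, 3.8], 0.55],
[[0, 0, 6.7], [-4.0, -3.8, 3.8], 0.55],[[0, 0, 6.7], [-4.4, -3.3, 3.8], 0.55],[[0, 0, 6.7], [-4.8, -2.7, 3.8], 0.55],[[0, 0, 6.7], [-5.0, -2.2, 3.8], 0.55],
[[0, 0, 6.7], [-5.3, -1.5, 3.8], 0.55],[[0, 0, 6.7], [-5.4, -0.9, 3.8], 0.55],[[0, 0, 6.7], [-5.5, -0.3, 3.8], 0.55],[[0, 0, 6.7], [-5.5, 0.4, 3.8], 0.55],
[[0, 0, 6.7], [-5.4, 1.0, 3.8], 0.55],[[0, 0, 6.7], [-5.2, 1.6, 3.8], 0.55],
```

Call:
play_rows:
  rows:
    - [[0,0,6.7],[-1.9,-5.2,3.5],0.55]
    - [[0,0,6.7],[-2.5,-4.9,3.5],0.55]
    - [[0,0,6.7],[-3.0,-4.6,3.5],0.55]
    - [[0,0,6.7],[-3.5,-4.2,3.5],0.55]
    - [[0,0,6.7],[-4.0,-3.8,3.5],0.55]
    - [[0,0,6.7],[-4.4,-3.3,3.5],0.55]
    - [[0,0,6.7],[-4.8,-2.7,3.5],0.55]
    - [[0,0,6.7],[-5.0,-2.2,3.5],0.55]
    - [[0,0,6.7],[-5.3,-1.5,3.5],0.55]
    - [[0,0,6.7],[-5.4,-0.9,3.5],0.55]
    - [[0,0,6.7],[-5.5,-0.3,3.5],0.55]
    - [[0,0,6.7],[-5.5,0.4,3.5],0.55]

```text
t: 8.55
tcp_pos: [0.6047, 0.0008, 0.1509]
tool_rot: [0.182, 0.983, 0.0, -0.001]
force: [0.1, -0.4, 0.2]
finger_gap: 0.446
gripper_force: 0.0
```

Call:
play_rows:
  rows:
    - [[0,0,6.7],[-5.4,1.0,3.5],0.55]
    - [[0,0,6.7],[-5.2,1.6,3.5],0.55]
    - [[0,0,0],[0,0,0],0.55]
    - [[0,0,0],[0,0,0],0.55]

```text
t: 8.88
tcp_pos: [0.6152, -0.0011, 0.1442]
tool_rot: [0.291, 0.957, -0.0, -0.001]
force: [0.2, -0.3, 0.8]
finger_gap: 0.449
gripper_force: 0.0
```

```bash
python3 plan.py 614.3 0 72 56 0.55 3; python3 look.py sh2 613 0 100 40
```

```text
at [615.2  -1.1 144.2] phi 56.15 tilt [-0.16  0.03] F [ 0.2 -0.3  0.8] gap 38.1 gf 0.0 t 8.88 q1,q6 [-10. -67.]
3 rows, move [ -0.9   1.1 -72.2] turn 0.2
[[0, 0, 0.05], [0.5, 0.1, 24.1], 0.55],[[0, 0, 0.05], [0.5, 0.1, 24.1], 0.55],[[0, 0, 0.05], [0.5, 0.1, 24.1], 0.55],
top 294 188 5.0
scene 303 195 5.0
```

View pics/sh2.png

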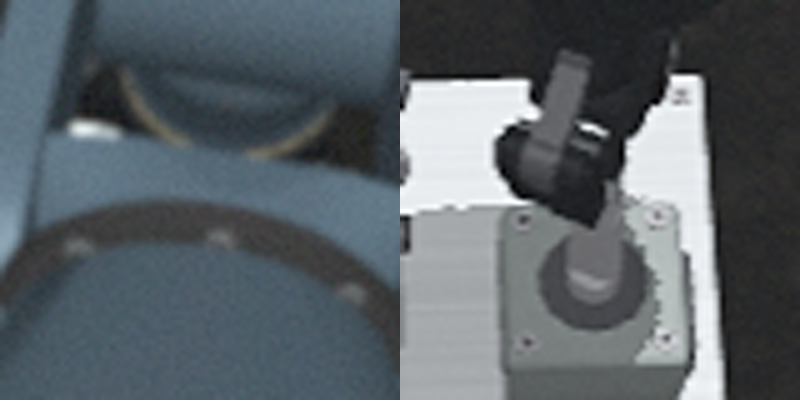

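The near finger stands in front of the shaft in the scene view at (560,150), and the flat below it faces the camera. Next I descend and grip.

Call:
play_rows:
  rows:
    - [[0,0,0],[0.5,0.1,24],0.55]
    - [[0,0,0],[0.5,0.1,24],0.55]
    - [[0,0,0],[0.5,0.1,24],0.55]
    - [[0,0,0],[0,0,0],0.55]
    - [[0,0,0],[0,0,0],0.7]
    - [[0,0,0],[0,0,0],0.75]
    - [[0,0,0],[0,0,0],0.8]
    - [[0,0,0],[0,0,0],0.85]
    - [[0,0,0],[0,0,0],0.85]
    - [[0,0,0],[0,0,0],0.85]
  grip_force: 20

```text
t: 9.82
tcp_pos: [0.6162, -0.0002, 0.0755]
tool_rot: [0.292, 0.956, 0.0, 0.002]
force: [0.3, 0.5, 6.8]
finger_gap: 0.151
gripper_force: 6.2
```

```bash
python3 plan.py 614.3 0 72 56 0.55 3|head -1; python3 -c "
from h import *;print(sense())"
```

```text
at [ 6.162e+02 -2.000e-01  7.550e+01] phi 56.0 tilt [ 0.2  -0.03] F [0.3 0.5 6.8] gap 12.9 gf 6.2 t 9.82 q1,q6 [-10. -66.]
{'t': 9.8167, 'q': array([-1.81498241e-01,  7.30304567e-01,  1.57908686e+00,  1.37146326e-04,
        8.28612309e-01, -1.15895761e+00]), 'qd': array([ 0.0002875 ,  0.00078427, -0.00031701,  0.00064061,  0.00215661,
        0.00084659]), 'tau': array([-3.33204372e-01, -4.32485747e+01, -1.06527928e+01, -8.74277833e-02,
       -3.22457368e-02, -2.26862845e-02]), 'tcp_pos': array([ 6.16185570e-01, -1.97661064e-04,  7.54657591e-02]), 'tool_rot': array([2.92379613e-01, 9.56300653e-01, 2.56497228e-04, 1.77675210e-03]), 'force': array([0.31007174, 0.49282269, 6.76995228]), 'ft_torque': array([ 0.00511867,  0.0355431 , -0.00648893]), 'gripper_force': 6.209288390052734, 'finger_gap': 0.15136511470981454}
```

Call:
play_rows:
  rows:
    - [[0,0,0],[0,0,0],0.9]
    - [[0,0,0],[0,0,0],1.0]
    - [[0,0,0],[0,0,0],1.0]
    - [[0,0,0],[0,0,0],1.0]
    - [[0,0,0],[0,0,0],1.0]
  grip_force: 40

```text
t: 10.23
tcp_pos: [0.6162, -0.0002, 0.0756]
tool_rot: [0.292, 0.956, 0.0, 0.002]
force: [-0.7, 0.0, 6.6]
finger_gap: 0.139
gripper_force: 38.9
```

```bash
python3 plan.py 614.3 0 72 -11 1.0 |cut -c1-500; python3 -c "
from h import *;s=sense();print(s['ft_torque'])"
```

```text
at [ 6.162e+02 -2.000e-01  7.560e+01] phi 56.0 tilt [ 0.2  -0.03] F [-0.7  0.   6.6] gap 11.8 gf 38.9 t 10.23 q1,q6 [-10. -66.]
10 rows, move [-1.9  0.2 -3.6] turn 67.0
[[0, 0, 6.7], [0.2, -0.1, 0.4], 1.0],[[0, 0, 6.7], [0.2, -0.1, 0.4], 1.0],[[0, 0, 6.7], [0.1, -0.1, 0.4], 1.0],[[0, 0, 6.7], [0.1, -0.1, 0.4], 1.0],
[[0, 0, 6.7], [0.1, -0.2, 0.4], 1.0],[[0, 0, 6.7], [0.1, -0.2, 0.4], 1.0],[[0, 0, 6.7], [0.1, -0.2, 0.4], 1.0],[[0, 0, 6.7], [0.0, -0.2, 0.4], 1.0],
[[0, 0, 6.7], [0.0, -0.2, 0.4], 1.0],[[0, 0, 6.7], [0.0, -0.2, 0.4], 1.0],
[ 0.07956493  0.07599745 -0.02168958]
```

Call:
play_rows:
  rows:
    - [[0,0,6.7],[-0.26,0,0],1.0]
    - [[0,0,6.7],[-0.26,0,0],1.0]
    - [[0,0,6.7],[-0.26,0,0],1.0]
    - [[0,0,6.7],[-0.26,0,0],1.0]
    - [[0,0,6.7],[-0.26,0,0],1.0]
    - [[0,0,6.7],[-0.26,0,0],1.0]
    - [[0,0,6.7],[-0.26,0,0],1.0]
    - [[0,0,6.7],[-0.26,0,0],1.0]
    - [[0,0,6.7],[-0.26,0,0],1.0]
    - [[0,0,6.7],[-0.26,0,0],1.0]
    - [[0,0,0],[0,0,0],1.0]
    - [[0,0,0],[0,0,0],1.0]

```text
t: 11.23
tcp_pos: [0.6148, -0.0031, 0.0755]
tool_rot: [0.771, 0.636, -0.001, -0.0]
force: [-6.3, -3.0, 10.1]
finger_gap: 0.142
gripper_force: 40.4
```

```bash
python3 plan.py 614.3 0 72 -11 1.0 |head -2; python3 -c "
from h import *;s=sense();print(s['ft_torque'])"
```

```text
at [614.8  -3.1  75.5] phi -10.97 tilt [-0.11 -0.08] F [-6.3 -3.  10.1] gap 12.1 gf 40.4 t 11.23 q1,q6 [-11.   0.]
1 rows, move [-0.5  3.1 -3.5] turn 0.0
[-0.42173821  0.61548588 -0.00390134]
```

Call:
play_rows:
  rows:
    - [[0,0,0],[0,0,0],0.7]
    - [[0,0,0],[0,0,0],0.7]
    - [[0,0,0],[0,0,0],0.7]
    - [[0,0,0],[0,0,0],0.7]
    - [[0,0,0],[0,0,0],0.7]

```text
t: 11.65
tcp_pos: [0.6159, -0.0022, 0.0735]
tool_rot: [0.772, 0.636, -0.0, -0.0]
force: [0.5, -0.5, 0.1]
finger_gap: 0.305
gripper_force: 0.0
```

```bash
python3 plan.py 615.1 -1.3 74 -11 0.7 2; python3 flat.py
```

```text
at [615.9  -2.2  73.5] phi -11.0 tilt [-0.02  0.  ] F [ 0.5 -0.5  0.1] gap 25.9 gf 0.0 t 11.65 q1,q6 [-11.   0.]
2 rows, move [-0.8  0.9  0.5] turn 0.0
[[0, 0, 0.0], [0.3, -0.5, -0.3], 0.7],[[0, 0, 0.0], [0.3, -0.5, -0.3], 0.7],
normal world 266.91376 drive q deg 97.91376 extent -5.3550070176356375 8.530495544695109 resid 1.7523754172321582 axis [612.70448654  -4.91208496] 87
```

Call:
play_rows:
  rows:
    - [[0,0,0],[0.7,-1.0,0],0.7]
    - [[0,0,0],[0,0,0],0.8]
    - [[0,0,0],[0,0,0],0.85]
    - [[0,0,0],[0,0,0],0.9]
    - [[0,0,0],[0,0,0],1.0]
    - [[0,0,0],[0,0,0],1.0]
    - [[0,0,0],[0,0,0],1.0]
    - [[0,0,0],[0,0,0],1.0]
  grip_force: 40

```text
t: 12.62
tcp_pos: [0.615, -0.0013, 0.0738]
tool_rot: [0.772, 0.636, 0.0, -0.0]
force: [-1.2, 0.0, 1.0]
finger_gap: 0.144
gripper_force: 39.0
```

```bash
python3 plan.py 615.1 -1.3 74 -11 0.7 2|head -1; python3 -c "
from h import *;s=sense();print(s['ft_torque'],s['finger_gap'])"
```

```text
at [615.   -1.3  73.8] phi -11.01 tilt [-0.    0.01] F [-1.2  0.   1. ] gap 12.2 gf 39.0 t 12.62 q1,q6 [-11.   0.]
[ 0.12643846 -0.0399896  -0.05416095] 0.1435130623979607
```

Call:
play_rows:
  rows:
    - [[0,0,0],[0,0,0],1.0]
    - [[0,0,0],[0,0,0],1.0]
    - [[0,0,0],[0,0,0],1.0]
  grip_force: 100

```text
t: 12.87
tcp_pos: [0.615, -0.0013, 0.0739]
tool_rot: [0.772, 0.636, 0.0, -0.0]
force: [-1.4, 1.2, 2.6]
finger_gap: 0.133
gripper_force: 97.4
```

Call:
play_rows:
  rows:
    - [[0,0,0],[0,0,0],1.0]
    - [[0,0,0],[0,0,0],1.0]
    - [[0,0,0],[0,0,0],1.0]
  grip_force: 40

```text
t: 13.12
tcp_pos: [0.615, -0.0013, 0.0739]
tool_rot: [0.772, 0.636, -0.0, -0.0]
force: [-1.6, 1.3, 3.7]
finger_gap: 0.132
gripper_force: 97.5
```

```bash
python3 -c "
from h import *;s=sense();print(s['ft_torque'],s['finger_gap']*85,s['tcp_pos'],s['force'])"
```

```text
[ 0.16816661  0.06969116 -0.02602421] 11.247844967392115 [ 0.61499434 -0.00129734  0.07389598] [-1.61528635  1.28310202  3.65755382]
```

Call:
play_rows:
  rows:
    - [[0,0,0],[0,0,0],0.75]
    - [[0,0,0],[0,0,0],0.75]
    - [[0,0,0],[0,0,0],0.75]
    - [[0,0,0],[0,0,0],0.85]
    - [[0,0,0],[0,0,0],0.9]
    - [[0,0,0],[0,0,0],1.0]
    - [[0,0,0],[0,0,0],1.0]
    - [[0,0,0],[0,0,0],1.0]
    - [[0,0,0],[0,0,0],1.0]
  grip_force: 40

```text
t: 13.87
tcp_pos: [0.615, -0.0016, 0.0736]
tool_rot: [0.772, 0.636, -0.0, 0.0]
force: [-0.9, -0.4, -1.8]
finger_gap: 0.143
gripper_force: 38.9
```

```bash
python3 -c "
from h import *;s=sense();print(s['ft_torque'],s['finger_gap']*85,s['gripper_force'],s['tcp_pos'],s['force'])"
```

```text
[-0.1576203  -0.01366749 -0.02906778] 12.144512416366593 38.88348486416362 [ 0.61500568 -0.00156876  0.07355839] [-0.93303624 -0.43755569 -1.76257038]
```

Call:
play_rows:
  rows:
    - [[0,0,0],[0,0,0],0.75]
    - [[0,0,0],[0,0,0],0.75]
    - [[0,0,3],[-0.1,0,0],0.75]
    - [[0,0,0],[0,0,0],0.85]
    - [[0,0,0],[0,0,0],0.9]
    - [[0,0,0],[0,0,0],1.0]
    - [[0,0,0],[0,0,0],1.0]
    - [[0,0,0],[0,0,0],1.0]
    - [[0,0,0],[0,0,0],1.0]
  grip_force: 40

```text
t: 14.62
tcp_pos: [0.615, -0.0013, 0.0739]
tool_rot: [0.788, 0.616, 0.0, -0.0]
force: [-1.9, 0.5, 2.9]
finger_gap: 0.143
gripper_force: 39.4
```

```bash
python3 -c "
from h import *;s=sense();print(s['ft_torque'],s['finger_gap']*85,s['gripper_force'],s['tcp_pos'],s['force'])"
```

```text
[0.22504754 0.19697528 0.06695155] 12.180987704723515 39.440765499744245 [ 0.61501454 -0.00130155  0.07394869] [-1.92044706  0.48353612  2.94773141]
```

Call:
play_rows:
  rows:
    - [[0,0,0],[0,0,0],0.75]
    - [[0,0,0],[0,0,0],0.75]
    - [[0,0,-6],[0.2,0,0],0.75]
    - [[0,0,0],[0,0,0],0.85]
    - [[0,0,0],[0,0,0],0.9]
    - [[0,0,0],[0,0,0],1.0]
    - [[0,0,0],[0,0,0],1.0]
    - [[0,0,0],[0,0,0],1.0]
    - [[0,0,0],[0,0,0],1.0]
  grip_force: 40

```text
t: 15.37
tcp_pos: [0.615, -0.0015, 0.0736]
tool_rot: [0.755, 0.656, -0.0, -0.0]
force: [-1.5, -1.2, -0.5]
finger_gap: 0.145
gripper_force: 39.3
```

```bash
python3 -c "
from h import *;s=sense();print(s['ft_torque'],s['finger_gap']*85,s['gripper_force'],s['tcp_pos'],s['force'])"
```

```text
[-0.21202845  0.0926029   0.0012888 ] 12.336726038381043 39.27018161595697 [ 0.61498307 -0.00148887  0.07359233] [-1.45374018 -1.16376724 -0.463273  ]
```

Call:
play_rows:
  rows:
    - [[0,0,3],[-0.1,0,0],1.0]
    - [[0,0,0],[0,0,0],1.0]
    - [[0,0,0],[0,0,0],0.75]
    - [[0,0,0],[0,0,0],0.75]
    - [[0,0,0],[0,0,0],0.85]
    - [[0,0,0],[0,0,0],0.9]
    - [[0,0,0],[0,0,0],1.0]
    - [[0,0,0],[0,0,0],1.0]
    - [[0,0,0],[0,0,0],1.0]
  grip_force: 90

```text
t: 16.12
tcp_pos: [0.615, -0.0012, 0.0739]
tool_rot: [0.772, 0.636, 0.0, -0.0]
force: [-2.6, 1.6, 2.6]
finger_gap: 0.136
gripper_force: 87.6
```

```bash
python3 plan.py 615 -1 74 -11 1|head -1
```

```text
at [615.   -1.2  73.9] phi -11.0 tilt [-0.    0.01] F [-2.6  1.6  2.6] gap 11.6 gf 87.6 t 16.12 q1,q6 [-11.   0.]
```

Call:
play_rows:
  rows:
    - [[0,0,0],[0,0,0],0.6]
    - [[0,0,0],[0,0,0],0.6]
    - [[0,0,0],[0,0,0],0.6]
    - [[0,0,0],[0,0,0],0.6]
    - [[0,0,0],[0,0,-20],0.6]
    - [[0,0,0],[0,0,-30],0.6]
    - [[0,0,0],[0,0,-30],0.6]
    - [[0,0,0],[0,0,-20],0.6]
  grip_force: 60

```text
t: 16.78
tcp_pos: [0.6162, -0.0016, 0.1762]
tool_rot: [0.772, 0.636, 0.001, 0.001]
force: [0.8, 0.1, 0.4]
finger_gap: 0.401
gripper_force: 0.0
```

```bash
python3 m.py | grep -A1 collar; python3 plan.py 434 169 100 110 0.3 17
```

```text
collar 147 114 [434.6 170.7  19.5] ((435.5027160644531, 171.0865020751953), (34.02553939819336, 35.707847595214844), 55.077938079833984) [410.9 152.8   8.8] [449.4 189.6  23.9]
[[411.0, 162.0, 12.0], [411.0, 167.0, 9.0], [411.0, 164.0, 12.0], [413.0, 160.0, 13.0], [413.0, 162.0, 13.0], [413.0, 164.0, 14.0], [413.0, 166.0, 15.0], [415.0, 160.0, 13.0]]
--
collar 239 155 [432.2 166.6  18.5] ((431.98736572265625, 168.80862426757812), (39.75462341308594, 34.61989974975586), 73.21431732177734) [406.9 148.3   8.1] [448.  188.6  22.8]
[[407.0, 162.0, 11.0], [408.0, 160.0, 8.0], [408.0, 160.0, 11.0], [409.0, 161.0, 13.0], [409.0, 163.0, 13.0], [410.0, 154.0, 12.0], [410.0, 157.0, 12.0], [410.0, 159.0, 12.0]]
at [616.2  -1.6 176.2] phi -11.01 tilt [ 0.18 -0.03] F [0.8 0.1 0.4] gap 34.1 gf 0.0 t 16.78 q1,q6 [-11.   0.]
17 rows, move [-182.2  170.6  -76.2] turn -121.0
[[0, 0, -7.12], [7.8, -12.4, 4.5], 0.3],[[0, 0, -7.12], [9.3, -11.4, 4.5], 0.3],[[0, 0, -7.12], [10.6, -10.1, 4.5], 0.3],[[0, 0, -7.12], [11.8, -8.7, 4.5], 0.3],
[[0, 0, -7.12], [12.8, -7.2, 4.5], 0.3],[[0, 0, -7.12], [13.6, -5.6, 4.5], 0.3],[[0, 0, -7.12], [14.2, -3.8, 4.5], 0.3],[[0, 0, -7.12], [14.5, -2.1, 4.5], 0.3],
[[0, 0, -7.12], [14.7, -0.2, 4.5], 0.3],[[0, 0, -7.12], [14.6, 1.6, 4.5], 0.3],[[0, 0, -7.12], [14.3, 3.4, 4.5], 0.3],[[0, 0, -7.12], [13.8, 5.1, 4.5], 0.3],
[[0, 0, -7.12], [13.0, 6.8, 4.5], 0.3],[[0, 0, -7.12], [12.1, 8.3, 4.5], 0.3],[[0, 0, -7.12], [11.0, 9.8, 4.5], 0.3],[[0, 0, -7.12], [9.7, 11.1, 4.5], 0.3],
[[0, 0, -7.12], [8.2, 12.2, 4.5], 0.3],
```

```bash
cat > collar.py <<'E'
from h import *
from scipy.optimize import minimize
def model(n,x,y,yaw,z0=0,S=8,off=(0,0)):
    c,s=np.cos(yaw),np.sin(yaw);t=np.linspace(0,2*np.pi,40)
    circ=lambda r:np.c_[r*np.cos(t),r*np.sin(t)]
    ps=[np.vstack([np.c_[circ(16),0*t+h] for h in(0,20)]),np.array([[a,b,h] for a in(-10,10) for b in(-17,17) for h in(0,20)],float),
        np.vstack([np.c_[0*t+r,4.5*np.cos(t),10+4.5*np.sin(t)] for r in(-26,-16)])]
    m=np.zeros((60*S,60*S),np.uint8)
    for p in ps:
        q=p.copy();q[:,0]=c*p[:,0]-s*p[:,1]+x;q[:,1]=s*p[:,0]+c*p[:,1]+y;q[:,2]+=z0
        uv=(proj(n,q/1000)-off+.5)*S
        cv2.fillConvexPoly(m,cv2.convexHull(np.round(uv).astype(np.int32)),255)
    return cv2.resize(m,(60,60),interpolation=cv2.INTER_AREA)/255.
if __name__=="__main__":
    for n in("top","scene"):
        im=cv2.imread(f"pics/{n}0.png");off=(proj(n,[.433,.168,.01])-30).round().astype(int)
        g=cv2.cvtColor(im[off[1]:off[1]+60,off[0]:off[0]+60],cv2.COLOR_BGR2GRAY)
        m=(g>75).astype(np.uint8);k,l,st,_=cv2.connectedComponentsWithStats(m);i=l[25:35,25:35].max() if 0 else max(range(1,k),key=lambda j:(l[18:42,18:42]==j).sum())
        cs,_=cv2.findContours((l==i).astype(np.uint8),cv2.RETR_EXTERNAL,cv2.CHAIN_APPROX_NONE);t=np.zeros((60,60));cv2.drawContours(t,cs,-1,1,-1)
        f=lambda p:((model(n,p[0],p[1],p[2]/10,off=off)-t)**2).sum()
        best=min((minimize(f,[433,168,a],method="Nelder-Mead",options=dict(initial_simplex=[[433,168,a],[436,168,a],[433,171,a],[433,168,a+2]])) for a in(0.,2.,4.,6.)),key=lambda r:r.fun)
        print(n,best.x[:2].round(1),"yaw deg",np.degrees(best.x[2]/10).round(1),best.fun,t.sum())
E
python3 collar.py
```

```text
top [435.1 170.2] yaw deg 19.3 47.003521722414455 293.0
scene [433.  168.5] yaw deg 20.1 17.28898116109189 337.0
```

Call:
play_rows:
  rows:
    - [[0,0,-7.1],[7.8,-12.4,3.5],0.35]
    - [[0,0,-7.1],[9.3,-11.4,3.5],0.35]
    - [[0,0,-7.1],[10.6,-10.1,3.5],0.35]
    - [[0,0,-7.1],[11.8,-8.7,3.5],0.35]
    - [[0,0,-7.1],[12.8,-7.2,3.5],0.35]
    - [[0,0,-7.1],[13.6,-5.6,3.5],0.35]
    - [[0,0,-7.1],[14.2,-3.8,3.5],0.35]
    - [[0,0,-7.1],[14.5,-2.1,3.5],0.35]
    - [[0,0,-7.1],[14.7,-0.2,3.5],0.35]
    - [[0,0,-7.1],[14.6,1.6,3.5],0.35]
    - [[0,0,-7.1],[14.3,3.4,3.5],0.35]
    - [[0,0,-7.1],[13.8,5.1,3.5],0.35]

```text
t: 17.78
tcp_pos: [0.4865, 0.1198, 0.1317]
tool_rot: [0.135, 0.991, 0.0, 0.0]
force: [-0.7, -0.9, -0.9]
finger_gap: 0.652
gripper_force: 0.0
```

Call:
play_rows:
  rows:
    - [[0,0,-7.1],[13.0,6.8,4],0.35]
    - [[0,0,-7.1],[12.1,8.3,4],0.35]
    - [[0,0,-7.1],[11.0,9.8,4],0.35]
    - [[0,0,-7.1],[9.7,11.1,4],0.35]
    - [[0,0,-7.1],[8.2,12.2,4],0.35]
    - [[0,0,0],[0,0,0],0.35]
    - [[0,0,0],[0,0,0],0.35]
    - [[0,0,0],[0,0,0],0.35]

```text
t: 18.45
tcp_pos: [0.4346, 0.1696, 0.112]
tool_rot: [-0.17, 0.985, -0.0, 0.001]
force: [-0.8, -0.6, 0.1]
finger_gap: 0.65
gripper_force: 0.0
```

```bash
python3 plan.py 434.6 169.4 11 110 0.4 4
```

```text
at [434.6 169.6 112. ] phi 109.55 tilt [0.12 0.  ] F [-0.8 -0.6  0.1] gap 55.3 gf 0.0 t 18.45 q1,q6 [   8. -102.]
4 rows, move [  -0.    -0.2 -101. ] turn -0.5
[[0, 0, -0.11], [0.0, -0.1, 25.3], 0.4],[[0, 0, -0.11], [0.0, -0.1, 25.3], 0.4],[[0, 0, -0.11], [0.0, -0.1, 25.3], 0.4],[[0, 0, -0.11], [0.0, -0.1, 25.3], 0.4],
```

Call:
play_rows:
  rows:
    - [[0,0,-0.4],[0,0,24],0.35]
    - [[0,0,0],[0,0,24],0.35]
    - [[0,0,0],[0,0,24],0.35]
    - [[0,0,0],[0,0,24],0.35]
    - [[0,0,0],[0,0,2],0.35]
    - [[0,0,0],[0,0,2],0.35]
    - [[0,0,0],[0,0,0],0.45]
    - [[0,0,0],[0,0,0],0.5]

```text
t: 19.12
tcp_pos: [0.4344, 0.1697, 0.0128]
tool_rot: [-0.174, 0.985, -0.0, 0.001]
force: [-0.4, -0.1, 0.4]
finger_gap: 0.501
gripper_force: 0.0
```

Call:
play_rows:
  rows:
    - [[0,0,0],[0,0,1],0.56]
    - [[0,0,0],[0,0,0],0.6]
    - [[0,0,0],[0,0,0],0.65]
    - [[0,0,0],[0,0,0],0.75]
    - [[0,0,0],[0,0,0],0.75]
    - [[0,0,0],[0,0,0],0.75]
    - [[0,0,0],[0,0,0],0.75]
  grip_force: 45

```text
t: 19.7
tcp_pos: [0.4343, 0.1699, 0.012]
tool_rot: [-0.174, 0.985, -0.0, 0.001]
force: [0.5, -1.6, 6.0]
finger_gap: 0.387
gripper_force: 44.5
```

```bash
python3 plan.py 434.6 169.4 130 110 0.75 4|head -2
```

```text
at [434.3 169.9  12. ] phi 110.09 tilt [0.17 0.01] F [ 0.5 -1.6  6. ] gap 32.9 gf 44.5 t 19.7 q1,q6 [   8. -102.]
4 rows, move [  0.3  -0.5 118. ] turn 0.1
```

Call:
play_rows:
  rows:
    - [[0,0,0],[0,0,-10],0.75]
    - [[0,0,0],[0,0,-25],0.75]
    - [[0,0,0],[0,0,-35],0.75]
    - [[0,0,0],[0,0,-35],0.75]
    - [[0,0,0],[0,0,-30],0.75]
    - [[0,0,0],[0,0,-10],0.75]
    - [[0,0,0],[0,0,0],0.75]
    - [[0,0,0],[0,0,0],0.75]

```text
t: 20.37
tcp_pos: [0.4332, 0.1699, 0.1567]
tool_rot: [-0.175, 0.985, -0.0, 0.001]
force: [-0.6, 0.1, -2.0]
finger_gap: 0.376
gripper_force: 45.5
```

```bash
python3 plan.py 610 0 157 79 0.75 10;python3 look.py held 434 170 150 40
```

```text
at [433.2 169.9 156.7] phi 110.1 tilt [0.11 0.02] F [-0.6  0.1 -2. ] gap 32.0 gf 45.5 t 20.37 q1,q6 [   8. -102.]
10 rows, move [ 176.8 -169.9    0.3] turn 31.1
[[0, 0, 3.11], [-10.8, -22.0, -0.0], 0.75],[[0, 0, 3.11], [-11.9, -21.4, -0.0], 0.75],[[0, 0, 3.11], [-13.1, -20.7, -0.0], 0.75],[[0, 0, 3.11], [-14.2, -20.0, -0.0], 0.75],
[[0, 0, 3.11], [-15.3, -19.2, -0.0], 0.75],[[0, 0, 3.11], [-16.3, -18.3, -0.0], 0.75],[[0, 0, 3.11], [-17.2, -17.4, -0.0], 0.75],[[0, 0, 3.11], [-18.2, -16.5, -0.0], 0.75],
[[0, 0, 3.11], [-19.0, -15.5, -0.0], 0.75],[[0, 0, 3.11], [-19.8, -14.4, -0.0], 0.75],
top 206 278 5.0
scene 172 112 5.0
```

View pics/held.png

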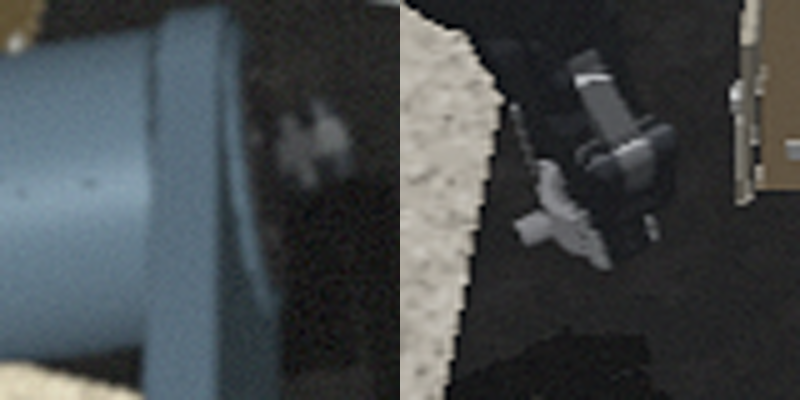

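The scene view shows the collar held between the fingers, with the screw sticking out at crop (530,230). I now carry it to the shaft.

Call:
play_rows:
  rows:
    - [[0,0,3.1],[-10.8,-22.0,0],0.75]
    - [[0,0,3.1],[-11.9,-21.4,0],0.75]
    - [[0,0,3.1],[-13.1,-20.7,0],0.75]
    - [[0,0,3.1],[-14.2,-20.0,0],0.75]
    - [[0,0,3.1],[-15.3,-19.2,0],0.75]
    - [[0,0,3.1],[-16.3,-18.3,0],0.75]
    - [[0,0,3.1],[-17.2,-17.4,0],0.75]
    - [[0,0,3.1],[-18.2,-16.5,0],0.75]
    - [[0,0,3.1],[-19.0,-15.5,0],0.75]
    - [[0,0,3.1],[-19.8,-14.4,0],0.75]
    - [[0,0,0],[0,0,0],0.75]
    - [[0,0,0],[0,0,0],0.75]

```text
t: 21.47
tcp_pos: [0.6098, -0.0008, 0.1534]
tool_rot: [0.096, 0.995, 0.0, -0.002]
force: [-0.5, -0.2, -1.4]
finger_gap: 0.381
gripper_force: 45.4
```

```bash
cat > inhand.py <<'E'
from h import *
s=sense();tc=s['tcp_pos']*1000;M=R.from_quat(s['tool_rot']).as_matrix();D=np.radians(-11);ex=np.array([np.cos(D),np.sin(D)]);ey=np.array([-ex[1],ex[0]])
print("tcp",tc.round(1),"phi",np.degrees(np.arctan2(M[1,1],M[0,1])).round(2),s['force'].round(1))
ds=np.median([snapshot("scene")[1] for i in range(5)],0);p=snapshot("scene")[0];cv2.imwrite("pics/ih.png",p[:,:,::-1])
Q=cloud("scene",ds).reshape(-1,3)*1000+[1.8,2.8,0];g=p.mean(-1).ravel()
L=Q[:,:2]-tc[:2];a=L@ex;b=L@ey;h=Q[:,2]-tc[2]
# screw: points ahead (-x side) of ring
k=(a<-17)&(a>-30)&(abs(b)<12)&(h<8)&(h>-14)
print("screw n",k.sum());S=np.c_[a,b,h][k];print(S.mean(0).round(1),np.percentile(S,[3,97],0).round(1))
for lo in range(-30,20,4):
    k=(a>=lo)&(a<lo+4)&(abs(b)<20)&(h<9)&(h>-15)
    if k.sum()>2:print(lo,k.sum(),"b",np.percentile(b[k],[5,50,95]).round(1),"h",np.percentile(h[k],[5,95]).round(1))
u,v=proj("scene",tc/1000).astype(int);cv2.imwrite("pics/ih_c.png",cv2.resize(p[v-30:v+50,u-40:u+40,::-1],(560,560),interpolation=cv2.INTER_CUBIC));print(u-40,v-30)
E
python3 inhand.py; python3 plan.py 612.9 -0.9 157 79 0.75 1
```

```text
tcp [609.8  -0.8 153.4] phi 79.0 [-0.5 -0.2 -1.4]
screw n 41
[-22.3   1.5   0.4] [[-27.   -1.1  -5. ]
 [-17.9   5.    2.9]]
-30 5 b [-0.7  1.7  4.6] h [-0.1  2. ]
-26 18 b [-1.   0.4  4.7] h [-3.8  2.6]
-22 11 b [-1.   1.2  4.7] h [-3.4  2.3]
-18 30 b [-5.7 -0.9  4.1] h [-8.5  7.7]
-14 11 b [-19.2  -7.    1.6] h [-7.2  8.5]
301 189
at [609.2   1.  155.3] phi 79.16 tilt [-0.09  0.02] F [-0.4  0.7 -1.1] gap 32.8 gf 45.4 t 21.77 q1,q6 [-10. -90.]
1 rows, move [ 3.7 -1.9  1.7] turn 0.2
[[0, 0, 0.16], [-4.0, -1.2, -1.7], 0.75],
```

View pics/ih_c.png

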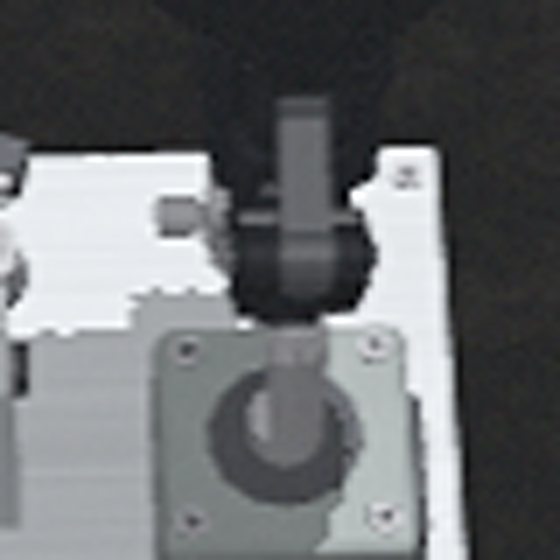

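```bash
cat > tip.py <<'E'
from h import *
p=np.mean([snapshot("scene")[0].astype(float) for i in range(4)],0);s=sense();tc=s['tcp_pos']*1000
M=R.from_quat(s['tool_rot']).as_matrix();D=np.radians(-11);ex=np.array([np.cos(D),np.sin(D)]);ey=np.array([-ex[1],ex[0]])
g=p.mean(-1)
print("tcp",tc.round(1),"phi",np.degrees(np.arctan2(M[1,1],M[0,1])).round(2),s['force'].round(1),s['t'])
for off in(-2,0,2):
    c=tc+[*(off-26)*ex,-2]-[1.8,2.8,0]
    print("predicted tip px for in-hand offset",off,proj("scene",c/1000).round(1))
u,v=proj("scene",(tc+[*(-24)*ex,-2]-[1.8,2.8,0])/1000).round().astype(int)
print(u,v);print(g[v-5:v+6,u-8:u+9].round().astype(int))
E
python3 tip.py
```

```text
tcp [6.100e+02 5.000e-01 1.559e+02] phi 79.13 [ 0.2 -0.1 -1.5] 21.9667
predicted tip px for in-hand offset -2 [322.3 220.4]
predicted tip px for in-hand offset 0 [323.6 220.4]
predicted tip px for in-hand offset 2 [324.9 220.4]
325 220
[[237 237 236 236 236 236 236 237 238 238 238 238 239 218 163  96  45]
 [234 234 234 234 234 236 238 224 214 215 215 215 230 204 156 152 130]
 [236 236 236 237 236 239 212 155 130 130 131 130 191 177 144 149 134]
 [236 236 237 237 237 241 202 148 146 145 144 143 134 117 138 153 145]
 [237 237 237 237 237 240 203 148 147 151 152 154 143 124 134 139  90]
 [237 237 237 237 238 241 202 140 137 138 139 139 129 116 121 132  95]
 [236 236 236 236 238 241 209 142 114 117 119 119 143 124 102 110  76]
 [235 235 235 235 236 237 212 163 144 145 146 145 187 163 109 111  93]
 [235 236 236 235 234 236 237 240 242 242 242 243 244 205 128 106 110]
 [233 233 233 233 233 233 234 235 235 235 236 236 238 215 150 102 107]
 [236 235 235 235 235 234 234 234 234 233 234 234 236 229 172 101 108]]
```

Call:
play_rows:
  rows:
    - [[0,0,0],[-3.9,-0.9,0],0.75]
    - [[0,0,0],[0,0,12],0.75]
    - [[0,0,0],[0,0,12],0.75]
    - [[0,0,0],[0,0,10],0.75]
    - [[0,0,0],[0,0,0],0.75]
    - [[0,0,0],[0,0,0],0.75]
    - [[0,0,0],[0,0,0],0.75]
    - [[0,0,0],[0,0,0],0.75]

```text
t: 22.63
tcp_pos: [0.6142, -0.0016, 0.122]
tool_rot: [0.095, 0.995, -0.0, 0.0]
force: [0.5, -0.9, -0.4]
finger_gap: 0.386
gripper_force: 45.4
```

```bash
for i in 1 2 3; do python3 tip.py|head -4; done; python3 tip.py | tail -12
```

```text
tcp [614.1  -1.6 122.2] phi 79.09 [-0.8 -0.7 -1.3] 22.8333
predicted tip px for in-hand offset -2 [325.2 231.6]
predicted tip px for in-hand offset 0 [326.5 231.6]
predicted tip px for in-hand offset 2 [327.8 231.6]
tcp [613.9  -1.5 121.9] phi 79.09 [ 0.  -0.2 -0.7] 23.0333
predicted tip px for in-hand offset -2 [325.1 231.7]
predicted tip px for in-hand offset 0 [326.4 231.7]
predicted tip px for in-hand offset 2 [327.7 231.7]
tcp [613.8  -1.5 121.8] phi 79.09 [-0.5 -0.4  0.7] 23.2333
predicted tip px for in-hand offset -2 [325.1 231.8]
predicted tip px for in-hand offset 0 [326.3 231.8]
predicted tip px for in-hand offset 2 [327.6 231.7]
328 232
[[236 236 237 237 237 237 238 240 242 243 243 243 244 212 129  41  32]
 [234 234 234 234 235 236 223 199 169 155 154 154 225 198 143 138  90]
 [232 232 232 233 233 236 214 163 136 138 136 136 142 134 142 152 123]
 [233 234 234 235 238 242 199 143 147 149 148 149 147 121 138 155 124]
 [237 236 237 238 201 162 131 130 146 148 148 151 144 117 133 136  84]
 [236 237 237 241 205 167 154 132 128 129 130 131 130 114 116 128  92]
 [235 235 237 199 160 166 149 120 109 109 109 111 131 120 106 109  73]
 [236 236 237 242 206 165 169 160 156 167 172 172 172 138 104 112  83]
 [242 242 243 246 209 168 171 172 173 172 172 173 174 154 119 108  99]
 [160 160 160 164 148 129 124 126 126 127 128 127 128 117 107 110 101]
 [165 166 168 144 122 124 138 148 159 141 126 127 127 130 115 107 111]]
```

Call:
play_rows:
  rows:
    - [[0,0,0],[0.7,0.4,0],0.75]
    - [[0,0,0],[0,0,3],0.75]
    - [[0,0,0],[0,0,3],0.75]
    - [[0,0,0],[0,0,3],0.75]
    - [[0,0,0],[0,0,3],0.75]
    - [[0,0,0],[0,0,2],0.75]
    - [[0,0,0],[0,0,0],0.75]

```text
t: 24.02
tcp_pos: [0.6128, -0.0009, 0.107]
tool_rot: [0.095, 0.995, 0.0, -0.001]
force: [1.0, 0.1, -1.5]
finger_gap: 0.381
gripper_force: 45.4
```

```bash
python3 plan.py 613.2 -1 108 79 .75|head -2; python3 tip.py|head -1; python3 plan.py 613.2 -1 108 79 .75|head -2
```

```text
at [612.8  -0.9 107. ] phi 79.09 tilt [-0.07  0.01] F [ 1.   0.1 -1.5] gap 32.4 gf 45.4 t 24.02 q1,q6 [-11. -90.]
1 rows, move [ 0.4 -0.1  1. ] turn 0.1
tcp [613.3  -1.  107.8] phi 79.09 [-0.5 -1.3 -1.7] 24.2167
at [613.3  -1.  107.8] phi 79.09 tilt [ 0.01 -0.  ] F [-0.5 -1.3 -1.7] gap 32.9 gf 45.4 t 24.22 q1,q6 [-11. -90.]
1 rows, move [-0.1  0.   0.2] turn 0.1
```

Call:
play_rows:
  rows:
    - [[0,0,0],[0,0,2],0.75]
    - [[0,0,0],[0,0,2],0.75]
    - [[0,0,0],[0,0,2],0.75]
    - [[0,0,0],[0,0,2],0.75]
    - [[0,0,0],[0,0,2],0.75]
    - [[0,0,0],[0,0,0],0.75]
    - [[0,0,0],[0,0,0],0.75]

```text
t: 24.8
tcp_pos: [0.6131, -0.001, 0.0975]
tool_rot: [0.095, 0.995, 0.0, -0.0]
force: [0.2, 0.0, -0.2]
finger_gap: 0.386
gripper_force: 45.4
```

Call:
play_rows:
  rows:
    - [[0,0,0],[0,0,2],0.75]
    - [[0,0,0],[0,0,2],0.75]
    - [[0,0,0],[0,0,2],0.75]
    - [[0,0,0],[0,0,2],0.75]
    - [[0,0,0],[0,0,2],0.75]
    - [[0,0,0],[0,0,2],0.75]
    - [[0,0,0],[0,0,2],0.75]
    - [[0,0,0],[0,0,2],0.75]
    - [[0,0,0],[0,0,1.5],0.75]
    - [[0,0,0],[0,0,0],0.75]
    - [[0,0,0],[0,0,0],0.75]

```text
t: 25.72
tcp_pos: [0.6131, -0.001, 0.0801]
tool_rot: [0.095, 0.995, 0.0, -0.0]
force: [1.0, 1.2, -1.3]
finger_gap: 0.385
gripper_force: 45.4
```

```bash
python3 - <<'E'
from h import *
ps=[snapshot("scene") for i in range(6)];s=sense();tc=s['tcp_pos']*1000;print(tc.round(1),s['force'].round(1),s['ft_torque'].round(2))
Q=cloud("scene",np.median([d for _,d in ps],0)).reshape(-1,3)*1000+[1.8,2.8,0]
D=np.radians(-11);ex=np.array([np.cos(D),np.sin(D)]);ey=np.array([-ex[1],ex[0]]);L=Q[:,:2]-tc[:2];a=L@ex;b=L@ey
k=(a<-18)&(a>-29)&(abs(b)<9)&(Q[:,2]>60)&(Q[:,2]<95)
print("screw",k.sum(),np.percentile(np.c_[a,b,Q[:,2]][k],[2,50,98],0).round(1).tolist())
for lo in range(-6,7,2):
    j=k&(b>=lo)&(b<lo+2)
    if j.sum():print(lo,j.sum(),Q[j,2].max().round(1),Q[j,2].min().round(1))
k=(a<-60)&(a>-90)&(abs(b)<13)&(Q[:,2]>94)
print("pegtop",np.percentile(Q[k,2],[50,98]).round(1)); k=(a<-60)&(a>-90)&(abs(b)<13)&(Q[:,2]>86)&(Q[:,2]<95);print("blocktop",np.median(Q[k,2]))
k=(abs(a)<45)&(abs(b)<45)&(Q[:,2]<50)&(Q[:,2]>40);print("box",np.median(Q[k,2]))
p=np.mean([q.astype(float) for q,_ in ps],0).astype(np.uint8)
u,v=proj("scene",[.585,0,.085]).astype(int);cv2.imwrite("pics/fin.png",cv2.resize(np.ascontiguousarray(p[v-32:v+32,u-45:u+35,::-1]),(800,640)[:2],interpolation=cv2.INTER_CUBIC)[:600])
E
```

```text
[613.3  -1.   80.4] [-0.3 -0.8 -0.6] [-0.01 -0.07  0.02]
screw 30 [[-25.9, -2.4, 76.7], [-22.6, 0.5, 80.7], [-19.2, 5.4, 82.0]]
-4 5 80.8 76.8
-2 9 81.1 76.6
0 6 82.0 79.9
2 5 82.0 81.0
4 5 81.2 80.4
pegtop [494.1 513.8]
blocktop 90.11967733155413
box 45.04418717265246
```

View pics/fin.png

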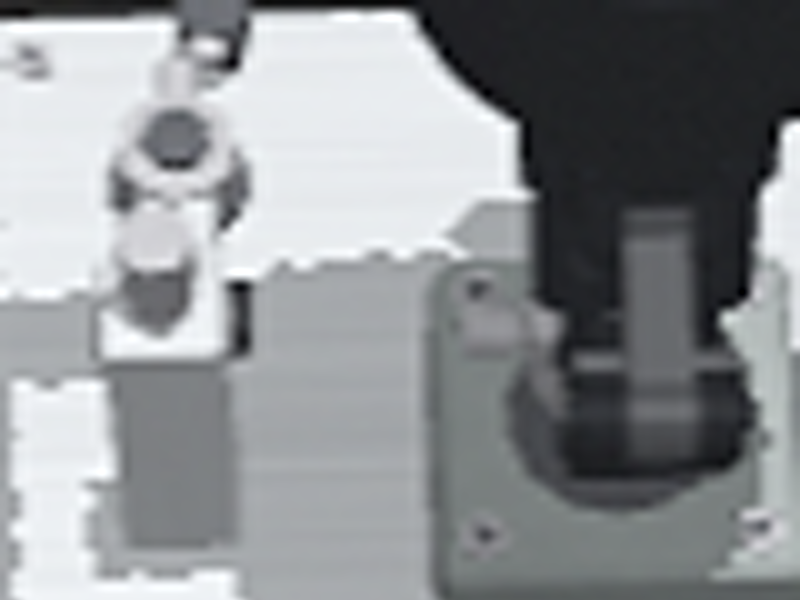

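Call:
play_rows:
  rows:
    - [[0,0,0],[0,0,0.4],0.75]
    - [[0,0,0],[-0.4,0,0],0.75]
    - [[0,0,0],[-0.4,0,0],0.75]
    - [[0,0,0],[-0.4,0,0],0.75]
    - [[0,0,0],[0,0,0],0.75]
    - [[0,0,0],[0,0,0],0.75]
    - [[0,0,0],[0,0,0],0.75]

```text
t: 26.6
tcp_pos: [0.6144, -0.0012, 0.0798]
tool_rot: [0.095, 0.995, -0.0, 0.0]
force: [1.0, -0.7, -1.2]
finger_gap: 0.384
gripper_force: 45.4
```

Call:
play_rows:
  rows:
    - [[0,0,0],[-0.3,0,0],0.75]
    - [[0,0,0],[0,0,0],0.75]
    - [[0,0,0],[0,0,0],0.75]
    - [[0,0,0],[0,0,0],0.75]
    - [[0,0,0],[0,0,0],0.75]

```text
t: 27.02
tcp_pos: [0.6147, -0.0013, 0.0798]
tool_rot: [0.095, 0.995, -0.0, -0.0]
force: [-1.1, 0.8, -0.7]
finger_gap: 0.382
gripper_force: 45.4
```

Call:
play_rows:
  rows:
    - [[0,0,0],[-0.5,0,0],0.75]
    - [[0,0,0],[0,0,0],0.75]
    - [[0,0,0],[0,0,0],0.75]
    - [[0,0,0],[0,0,0],0.75]
    - [[0,0,0],[0,0,0],0.75]

```text
t: 27.43
tcp_pos: [0.6149, -0.0013, 0.0797]
tool_rot: [0.095, 0.995, 0.0, -0.0]
force: [-0.6, 0.6, -1.1]
finger_gap: 0.381
gripper_force: 45.4
```

Call:
play_rows:
  rows:
    - [[0,0,0],[-0.5,0,0],0.75]
    - [[0,0,0],[0,0,0],0.75]
    - [[0,0,0],[0,0,0],0.75]
    - [[0,0,0],[0,0,0],0.75]
    - [[0,0,0],[0,0,0],0.75]

```text
t: 27.85
tcp_pos: [0.615, -0.0013, 0.0797]
tool_rot: [0.095, 0.995, 0.0, -0.001]
force: [-2.8, -0.1, 0.5]
finger_gap: 0.383
gripper_force: 45.5
```

Call:
play_rows:
  rows:
    - [[0,0,0],[-0.4,0,0],0.75]
    - [[0,0,0],[0,0,0],0.75]
    - [[0,0,0],[0,0,0],0.75]
    - [[0,0,0],[0,0,0],0.75]
    - [[0,0,0],[0,0,0],0.75]
    - [[0,0,0],[0,0,0],0.75]

```text
t: 28.35
tcp_pos: [0.6151, -0.0014, 0.0796]
tool_rot: [0.095, 0.995, 0.0, -0.001]
force: [-4.4, -0.2, 1.1]
finger_gap: 0.383
gripper_force: 45.6
```

```bash
python3 - <<'E'
from h import *
F=[];T=[]
for i in range(10):
    snapshot("scene");s=sense();F.append(s['force']);T.append(s['ft_torque'])
M=R.from_quat(s['tool_rot']).as_matrix();print(np.mean(F,0),np.std(F,0),np.mean(T,0),s['tcp_pos'],"phi",np.degrees(np.arctan2(M[1,1],M[0,1])),"tilt",np.degrees(M[:2,2]),s['t'])
E
```

```text
[-5.2698037   0.50221645  1.49171993] [0.4956316  0.49670649 0.36955275] [0.13172726 0.88078678 0.00213424] [ 0.61510161 -0.00135055  0.07963183] phi 79.09521187191575 tilt [-0.12382512  0.02080018] 28.85
```

```bash
python3 -c "
from station import *
print(sign_off())"
```

```text
the job is handed in; nothing more can be done
None
```

I handed the job in at about 29 s: the guide arm is on its end stop, the flat was turned to face the guide block, and the collar is still held level over the shaft, middle about 78 mm up, with the screw tip pressing the flat at about 5 N. The flat's final angle was set from the grip and not seen directly.

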